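Tip retired network gear into the recycling crate

TASK

Clear the retired power bricks and media converters (three or four of them) off the mat: put them all into the steel hopper while it is at its loading end (robot's right), then slide its carriage left along the rail to the far stop, beside the grey crate. There, lift the hopper's handle to tip it to 60 degrees, hold it at that angle for two seconds so that everything slides into the crate, lower it back level, and then slide it fully home to the right-hand stop and let go. Do not tip it before the far stop or past 75 degrees, and leave the other things on the bench alone.

Things in the scene. Friction and masses are not known exactly. Their poses are not given: they have to be found in the camera images.
- brick_a: Retired power brick: black rounded box 100 x 46 x 30 mm (x, y, z), 0.2 kg, with a pale label on top. Lies flat on the mat. Origin at the centre of its underside, x along its length, z up. May be absent.
- brick_b: Retired power brick: black rounded box 100 x 46 x 30 mm (x, y, z), 0.2 kg, with a pale label on top. Lies flat on the mat. Origin at the centre of its underside, x along its length, z up. May be absent.
- converter_a: Retired media converter: steel box 95 x 54 x 26 mm (x, y, z), 0.17 kg, with a blue socket face at its -x end. Lies flat on the mat. Origin at the centre of its underside, x along its length, z up. May be absent.
- converter_b: Retired media converter: steel box 95 x 54 x 26 mm (x, y, z), 0.17 kg, with a blue socket face at its -x end. Lies flat on the mat. Origin at the centre of its underside, x along its length, z up. May be absent.
- carriage (a joint): Position of the blue carriage on its rail, m: 0 = against the right-hand (home, loading) stop, 0.22 = against the left-hand stop, beside the crate. It moves along the +y axis of hopper_floor (robot's left) against about 4 N of friction and stays where it is left. Its top is 64 mm above the bench. Starts 0 to 60 mm from home.
- hopper (a joint): Tilt of the hopper on the carriage, rad: 0 = level (resting on its stop), growing as the handle is lifted and the open end pours away from the robot; 1.047 = 60 degrees; limit 1.45. A stiff hinge: the hopper stays about where it is left when empty and must be pushed back down.
- hopper_floor (a point): Centre of the hopper's inner floor, 100 mm above the bench when level; z up out of the hopper, x towards its open pouring end, y along the rail. The hopper is an open steel scoop, inside 190 mm (x) by 230 mm (y), with 4 mm walls 60 mm high on three sides and none at the +x end.
- hopper_handle (a point): Middle of the hopper's handle: a round black bar, 16 mm thick, 110 mm of it clear between its two arms, parallel to the y axis of hopper_floor, 50 mm out from the hopper's rear wall on the robot's side, 35 mm above the hopper floor's plane. It can be gripped from above.
- hopper_hinge (a point): Middle of the hopper's hinge axis, which runs along the y axis of hopper_floor at the top of the floor's open edge; the handle bar lies 244 mm behind (-x) and 35 mm above it when level.
- crate_rim (a point): Middle of the top edge of the near wall (6 mm thick) of the fixed grey crate on the bench: 70 mm above the bench, 64 mm above the crate's floor; x points into the crate (away from the robot), y along the rail, z up. Inside, the crate measures 268 mm (x, from 3 to 271 mm) by 308 mm (y). Its sides rise 40 mm and its back 80 mm above this edge.
- desk_switch: Bystander: black box, 90 x 170 x 34 mm, with a blue front full of sockets. Origin at the centre of its underside. Leave it alone.
- screwdriver: Bystander: a screwdriver lying on the bench. Leave it alone.
- tape_roll: Bystander: white ring-shaped roll of tape lying flat, 80 mm across, 25 mm high. Origin at the centre of its underside. Leave it alone.

How it is judged:
By the outcome, as a careful person would: the job done as asked, in the order asked, and still so for the second after the job is handed in, with the robot touching nothing.
Of brick_a, brick_b, converter_a, converter_b only 3 to 4 are there at a start; the rules pass over those that are not, and their reading is None.
At some moment in a run one of brick_a, brick_b, converter_a, converter_b may be knocked a few centimetres aside while the robot is not near it.
Once in a run the grip may slacken for a moment while it holds something.
It also fails if it takes over 210 s, if anything falls off the work surface, if the arm or the gripper's body presses on something with over 40 N, if the wrist force passes 120 N, or if a joint passes its speed limit or range.

ROBOT

A 6-joint arm with a two-finger parallel gripper is mounted at the origin on the work surface. World frame = base frame: x ahead of the robot, y to its left, z up, the work surface at z = 0. Lengths are in m, angles in rad, forces in N, time in s.
With the tool pointing down it reaches from about 0.35 to 0.85 m from the base axis. Payload 8.1 kg.
Tool frame: the origin (TCP) lies on the centre line of the jaws, within the pads' length; the fingertips stand 17 mm ahead of it and the grasp point (between the pads) lies 2 mm behind it; z points along the fingers, y is the line along which they close (so a half turn about z gives the same grasp; the last joint's range is limited). The gripper opens to 93 mm and grips with 3 to 60 N. Pads are 15 mm wide; open, the fingers measure 128 mm over their backs; the gripper's body (75 mm by 188 mm) begins 65 mm behind the grasp point.
Start: joints at [-1.292, 0.13, 1.488, -0, 1.523, -0.085], TCP at [0.214, -0.561, 0.204] pointing down, gripper open.
Joint ranges: [-2.96, 2.96], [-0.89, 2.26], [0.02, 2.5], [-1.34, 4.48], [0, 2.73], [-2.66, 2.66]. Speed limits (rad/s): [2.39, 2.39, 2.79, 3.14, 3.14, 3.14].

INTERFACE

Orientations are given as a rotation vector (axis times angle).
In Python, from plant import telemetry, viewer, order gives the robot as it stands.
- The arm moves only by the tool send_rows, never from a script. Its argument "plan" is a list that holds one entry, the list of rows, each a list of 5 numbers: the closure, from -1 (fully open) to 1 (shut), then the shift along the world's x, y, z normalised to -1 to 1, where 1 is 0.2 m, then the turn about the world's z normalised to -1 to 1, where 1 is 60 degrees. A call has 1 to 20 rows; each row is the pose to reach, as a shift and turn from the pose commanded when the call began; what a row does not reach only later rows make up. A row lasts 1/12 s, in which the tool goes at most 41.7 mm and 7.16 degrees, less where a joint would pass 70% of its speed; a pose out of reach is approached as far as the arm can. A call with a number of a shift or a turn outside -1 to 1 is refused whole. A call with a gripper value outside its range is refused whole. The fingers move at their own pace and stop on an object; "force" is the grip in N (left out, the last holds). Time passes only in rows, so rows that repeat a pose let the fingers close. It gives the time, the measured TCP pose, the force, the opening and the grip force at its end, in the units of the state.
- telemetry.read_state(): the state, without advancing time (a new reading comes with each control period).
- viewer.read_camera(name): name is "scene" or "side" or "wrist"; returns (picture, depth): 480x640x3 uint8, blue, green, red; 480x640 float32, m along the optical axis (not along the pixel's ray), 0 where there is no reading.
- viewer.calibration(name): a dict with "camera_matrix" (3x3 intrinsics, pixels), "extrinsics" (4x4, takes a point from camera to world coordinates); the wrist camera has in their place "hand_eye" (4x4, takes a point from camera to tool coordinates, whose origin is the TCP and whose axes are the flange's). Camera axes: x right, y up, looking along -z (the intrinsics and any distortion apply to the point x, -y, -z); pixel columns grow to the right and rows downward; lengths in m; the calibration is good to about 2 mm. A picture is of the moment at which its call begins: read the wrist's pose just before it. calibration takes no time and is no camera call.
- order.close_job(): hands the job in; it is judged then, once.
The state is a dict: "t": time; "q": joint angles; "dq": joint speeds; "joint_torque": joint torques, N m; "tool_pos": TCP position; "orientation": TCP orientation; "force": force on the tool from outside, world axes, zero at the start; "wrist_torque": the same for the moment, N m; "opening": finger opening in m; "gripper_force": force on a finger pad.
Only numpy, scipy, OpenCV 4.12 (cv2) and the standard library are available. Lean on these libraries where they do the work, as an engineer would, in place of code of your own. Each camera call takes 0.05 s, during which the arm holds its last target. There are 200 camera calls.

## Working session

There is one attempt and no reset: what is moved stays moved. The work goes in short steps, Python scripts to look and compute and a tool call to move; the robot and the scene stay as the last step left them, time stands still between calls to the robot, and variables do not carry over. Pictures are saved under pics/ and viewed, at most 14 in all, crops included, and the job is handed in when it is done.

Besides the shell and the picture viewer there is one more tool, called after "Request:" by a JSON object that holds its "name" and its "arguments", one argument or row to a line. send_rows: Moves the arm, as the interface text tells. Scaled input: -1 to 1 covers 0.2 m each way for a shift and 60 degrees each way for a turn. Its arguments: {"type":"object","properties":{"plan":{"type":"array"},"force":{"type":"number"}},"required":["plan"]}

```bash
mkdir -p pics; ls; cat > h.py <<'E'
import numpy as np, cv2
from scipy.spatial.transform import Rotation as R
from plant import telemetry, viewer, order
def cam(name):
    s=telemetry.read_state(); im,d=viewer.read_camera(name); c=viewer.calibration(name)
    K=np.array(c["camera_matrix"])
    if name=="wrist":
        T=np.eye(4);T[:3,:3]=R.from_rotvec(s["orientation"]).as_matrix();T[:3,3]=s["tool_pos"]
        E=T@np.array(c["hand_eye"])
    else: E=np.array(c["extrinsics"])
    return im,d,K,E,c
def cloud(d,K,E):
    v,u=np.mgrid[:480,:640]
    P=np.stack([(u-K[0,2])/K[0,0]*d,-(v-K[1,2])/K[1,1]*d,-d,np.ones_like(d)],-1)
    W=(P@E.T)[...,:3]; W[d<=0]=np.nan
    return W
E
python3 - <<'E'
from h import *
for n in("scene","side"):
    im,d,K,E,c=cam(n); cv2.imwrite(f"pics/{n}0.png",im); np.savez(f"pics/{n}0.npz",d=d,K=K,E=E,im=im)
    print(n,{k:v for k,v in c.items() if k!='x'})
s=telemetry.read_state();print(s)
E
```

```text
pics
scene {'camera_matrix': array([[514.8391324 ,   0.        , 320.71260243],
       [  0.        , 514.8391324 , 250.24795028],
       [  0.        ,   0.        ,   1.        ]]), 'extrinsics': array([[ 3.25268072e-01, -5.71698054e-01,  7.53234370e-01,
         1.42296009e+00],
       [ 9.45621292e-01,  1.97512628e-01, -2.58435936e-01,
        -3.46688948e-01],
       [-1.02597821e-03,  7.96335417e-01,  6.04854405e-01,
         8.12266845e-01],
       [ 0.00000000e+00,  0.00000000e+00,  0.00000000e+00,
         1.00000000e+00]])}
side {'camera_matrix': array([[573.36771473,   0.        , 319.46854074],
       [  0.        , 573.36771473, 238.32110765],
       [  0.        ,   0.        ,   1.        ]]), 'extrinsics': array([[-0.75016098,  0.41874257, -0.51177452, -0.17399116],
       [-0.66122334, -0.48262197,  0.57433416,  0.74618134],
       [-0.00649546,  0.76924034,  0.63892653,  0.97817203],
       [ 0.        ,  0.        ,  0.        ,  1.        ]])}
{'t': 0.1, 'q': array([-1.29239843e+00,  1.31131744e-01,  1.48919428e+00,  5.34688528e-06,
        1.52297870e+00, -8.54432461e-02]), 'dq': array([ 0.00052661,  0.00110348, -0.00211918,  0.00022518, -0.00086281,
        0.0011406 ]), 'joint_torque': array([ 1.40510372e-03, -5.61340213e+01, -4.93097985e+01,  7.71302660e-02,
        2.91116838e-02, -8.59168608e-05]), 'tool_pos': array([ 0.21336773, -0.56019507,  0.2031517 ]), 'orientation': array([-3.08807379e+00, -5.68064313e-01,  2.50569924e-04]), 'force': array([ 0.42985929, -0.5060127 , -0.10830778]), 'wrist_torque': array([-0.03395067, -0.01286535, -0.0192045 ]), 'gripper_force': 0.0, 'opening': 0.0932105366870012}
```

View pics/scene0.png

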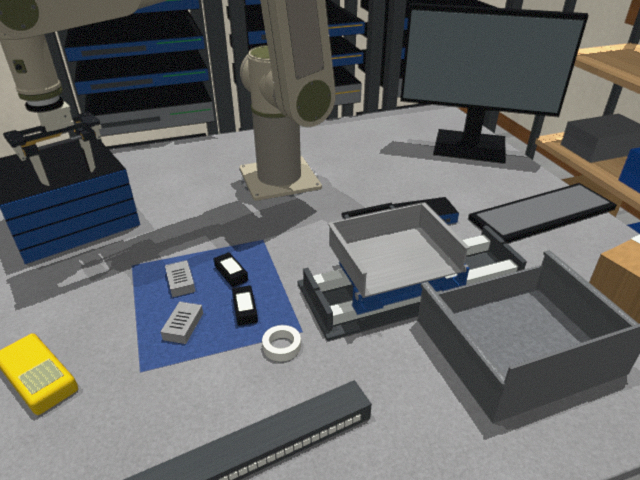

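View pics/side0.png

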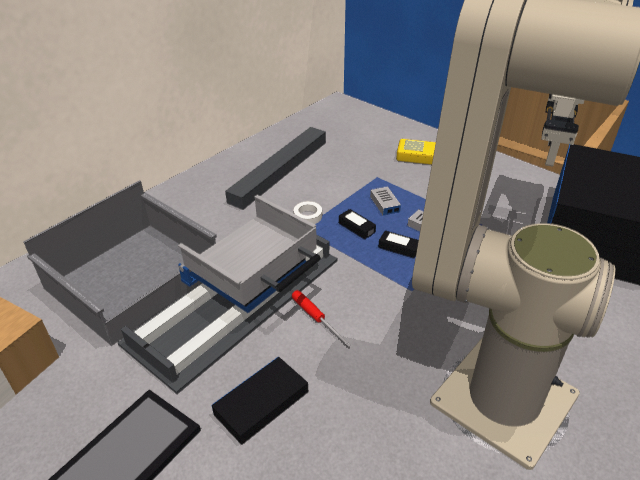

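The scene view shows four items on the mat: converters at about (179,278) and (182,323), bricks at (230,269) and (244,305). The tape is at (281,343) and the hopper at (400,255), with the crate at (530,330). In the side view the screwdriver lies near (315,315), behind the hopper handle.

```bash
cat > td.py <<'E'
from h import *
def topdown(out,names=("scene","side"),load=None,x0=.15,x1=1.05,y0=-.75,y1=.6,s=500):
    H=np.full((int((x1-x0)*s),int((y1-y0)*s)),-1.);C=np.zeros(H.shape+(3,),np.uint8)
    for n in names:
        z=np.load(load%n); W=cloud(z["d"],z["K"],z["E"]); im=z["im"]
        m=np.isfinite(W[...,0])&(W[...,2]<.22)
        P=W[m];c=im[m]
        i=((x1-P[:,0])*s).astype(int);j=((y1-P[:,1])*s).astype(int)
        k=(i>=0)&(j>=0)&(i<H.shape[0])&(j<H.shape[1]);P,c,i,j=P[k],c[k],i[k],j[k]
        o=np.argsort(P[:,2]);i,j,P,c=i[o],j[o],P[o],c[o]
        k=P[:,2]>H[i,j];H[i[k],j[k]]=P[k,2];C[i[k],j[k]]=c[k]
    cv2.imwrite(out,C);return H,C
E
python3 - <<'E'
from td import *
topdown("pics/top.png",load="pics/%s0.npz")
z=np.load("pics/scene0.npz");W=cloud(z["d"],z["K"],z["E"]);im=z["im"]
hsv=cv2.cvtColor(im,cv2.COLOR_BGR2HSV)
Z=W[...,2]
# items: points above mat inside roi
b=np.zeros((480,640),np.uint8);b[240:372,130:300]=1
print("bench z",np.nanmedian(Z[380:400,300:340]), "mat z",np.nanmedian(Z[345:350,150:160]))
for lo,hi in((.019,.040),):
    m=((Z>lo)&(Z<hi)&(b>0)).astype(np.uint8)
    n,l,st,ce=cv2.connectedComponentsWithStats(m)
    for k in range(1,n):
        if st[k,4]<60: continue
        P=W[l==k]; zt=np.nanpercentile(P[:,2],85); T=P[P[:,2]>zt-.004]
        r=cv2.minAreaRect((T[:,:2]*1000).astype(np.float32))
        print(ce[k].round(),st[k,4],"ztop",zt.round(4),r, im[l==k].mean(0).round())
E
```

```text
bench z -0.001056649783150232 mat z -0.0014053825150394106
[230. 267.] 545 ztop 0.0295 ((430.7528991699219, -239.45730590820312), (102.40235900878906, 45.6783332824707), 14.882275581359863) [106. 107. 105.]
[179. 275.] 613 ztop 0.0256 ((421.40142822265625, -361.3374938964844), (99.83216857910156, 53.851993560791016), 2.476623296737671) [151. 152. 152.]
[244. 302.] 673 ztop 0.0295 ((566.53857421875, -234.84866333007812), (45.04057312011719, 102.98225402832031), 85.62847900390625) [110. 110. 108.]
[181. 319.] 848 ztop 0.0256 ((571.7965698242188, -373.1756286621094), (55.92615509033203, 97.52497100830078), 59.06871795654297) [150. 152. 152.]
[281. 340.] 553 ztop 0.0246 ((700.821044921875, -186.599609375), (77.44957733154297, 78.8246078491211), 66.34584045410156) [221. 228. 228.]
```

View pics/top.png

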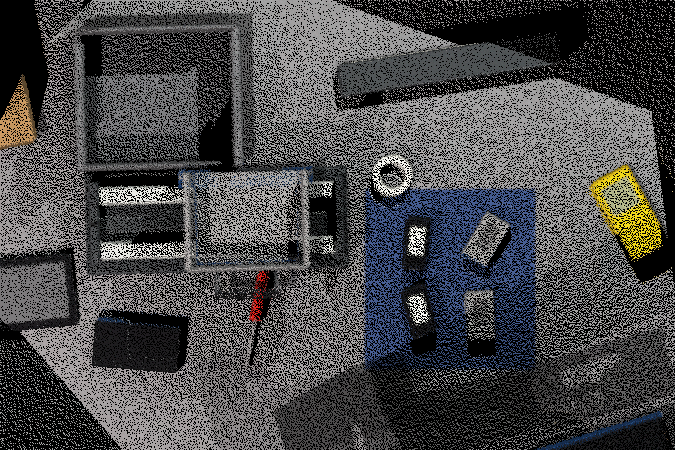

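The top-down map shows the four items upright inside the mat. The hopper centre is around (247,220), its handle around (245,285), and the red screwdriver lies under the handle.

```bash
python3 - <<'E'
from h import *
W=[];C=[]
for n in("scene","side"):
    z=np.load(f"pics/{n}0.npz");w=cloud(z["d"],z["K"],z["E"]);m=np.isfinite(w[...,0]);W.append(w[m]);C.append(z["im"][m])
for n,P,c in zip(("scene","side"),W,C):
    X,Y,Z=P.T
    top=(Z>.154)&(Z<.166)&(X>.47)&(X<.76)&(Y>-.1)&(Y<.3)
    T=P[top]; zt=np.median(T[:,2]); r=cv2.minAreaRect((T[:,:2]*1000).astype(np.float32)); print(n,"walls",zt,r)
    # rear wall line
    q=T[(T[:,0]<r[0][0]/1000-.07)]; q=q[(q[:,1]>.02)&(q[:,1]<.2)]
    if len(q)>5: f=np.polyfit(q[:,1],q[:,0],1);print(" rear wall x=%.4f + %.4f*y"%(f[1],f[0]),len(q))
    fl=(np.abs(Z-.1)<.008)&(X>.54)&(X<.7)&(Y>.03)&(Y<.17);print(" floor z",np.median(Z[fl]),fl.sum())
    h=(Z>.115)&(Z<.15)&(X>.40)&(X<.508)&(Y>-.1)&(Y<.3); Hh=P[h]
    print(" handle n",len(Hh))
    if len(Hh)>20:
        r=cv2.minAreaRect((Hh[:,:2]*1000).astype(np.float32));print(r, Hh[:,2].max(), Hh.min(0),Hh.max(0))
    cr=(np.abs(Z-.07)<.006)&(X>.68)&(X<.76)&(Y>.1)&(Y<.5);q=P[cr];
    if len(q)>20: f=np.polyfit(q[:,1],q[:,0],1);print(" crate rim n",len(q),f,q.min(0),q.max(0))
    # dark rail end stops / blue carriage
    hs=cv2.cvtColor(c[None],cv2.COLOR_BGR2HSV)[0]
    bl=(hs[:,0]>100)&(hs[:,0]<125)&(hs[:,1]>120)&(X>.5)&(X<.76)&(Y>-.12)&(Y<.3)&(Z>.02)
    print(" blue",bl.sum(),P[bl].min(0),P[bl].max(0))
    e=(Z>.03)&(Z<.09)&(X>.48)&(X<.74)&(Y>-.2)&(Y<-.03);print(" right end",e.sum(),P[e].min(0) if e.any() else'',P[e].max(0)if e.any() else'')
    e=(Z>.03)&(Z<.09)&(X>.5)&(X<.69)&(Y>.3)&(Y<.5);print(" left end",e.sum(),P[e].min(0) if e.any() else'',P[e].max(0)if e.any() else'')
    s=((hs[:,0]<8)|(hs[:,0]>172))&(hs[:,1]>150)&(X>.3)&(X<.6)&(Y>-.1)&(Y<.2)&(Z<.06);print(" red",s.sum(),P[s].min(0),P[s].max(0))
E
```

```text
scene walls 0.15912298259338448 ((608.7027587890625, 105.64501953125), (197.57199096679688, 251.8113555908203), 1.7061259746551514)
 rear wall x=0.5181 + -0.0268*y 165
 floor z 0.09797837695054035 2767
 handle n 350
((472.64105224609375, 101.63722229003906), (133.61705017089844, 33.688114166259766), 88.48194122314453) 0.14434261594625875 [0.4540946  0.03493113 0.1257409 ] [0.48798036 0.16829016 0.14434262]
 crate rim n 517 [0.0201912  0.71572689] [0.68137463 0.10218189 0.06401936] [0.75995389 0.43624255 0.07596546]
 blue 1339 [ 0.54197493 -0.02494138  0.04361302] [0.72235825 0.24095867 0.10757049]
 right end 966 [ 0.53659084 -0.0891718   0.03000789] [ 0.69896133 -0.03005163  0.06382096]
 left end 1311 [0.52295726 0.30027905 0.03006866] [0.68601856 0.4198271  0.06402696]Traceback (most recent call last):
  File "<stdin>", line 25, in <module>
    return umr_minimum(a, axis, None, out, keepdims, initial, where)
ValueError: zero-size array to reduction operation minimum which has no identity
```

Request:
{"name": "send_rows", "arguments": {
  "plan": [
    [[-1,0.1,0,0.3,0],[-1,0.5,0.3,0.3,0.2],[-1,0.9,1,0.3,0.6],[-1,0.9,1,0.3,1],[-1,0.9,1,0.3,1],[-1,0.9,1,0.3,1],[-1,0.9,1,0.3,1],[-1,0.9,1,0.3,1],[-1,0.9,1,0.3,1],[-1,0.9,1,0.3,1],[-1,0.9,1,0.3,1]]
  ],
  "force": 30
}}

```text
t: 1.02
tool_pos: [0.3938, -0.36, 0.2638]
orientation: [-2.388, -2.041, 0.0]
force: [0.2, 0.3, 0.2]
opening: 0.0928
gripper_force: 0.0
```

Request:
{"name": "send_rows", "arguments": {
  "plan": [
    [[-1,0.1,0.3,0,0.1],[-1,0.2,0.6,0,0.177],[-1,0.2,1,0,0.177],[-1,0.2,1,0,0.177],[-1,0.2,1,0,0.177],[-1,0.2,1,0,0.177],[-1,0.2,1,0,0.177]]
  ]
}}

```text
t: 1.6
tool_pos: [0.4337, -0.1592, 0.2642]
orientation: [2.191, 2.251, 0.0]
force: [0.7, -0.6, -0.1]
opening: 0.093
gripper_force: 0.0
```

Request:
{"name": "send_rows", "arguments": {
  "plan": [
    [[-1,0,0.3,0,0],[-1,0,0.6,0,0],[-1,0,0.9,0,0],[-1,0,1,0,0],[-1,0,1,0,0],[-1,0,1,0,0]]
  ]
}}

```text
t: 2.1
tool_pos: [0.4334, 0.043, 0.2641]
orientation: [-2.19, -2.251, -0.002]
force: [0.6, 0.5, -0.1]
opening: 0.0931
gripper_force: 0.0
```

```bash
cat > st.py <<'E'
from h import *
def st():
    s=telemetry.read_state();M=R.from_rotvec(s["orientation"]).as_matrix()
    print("t %.1f"%s["t"],"pos",s["tool_pos"].round(4),"yaw %.1f"%np.degrees(np.arctan2(M[1,1],M[0,1])),"F",s["force"].round(1),"open %.4f"%s["opening"],"gf %.1f"%s["gripper_force"],"q",s["q"].round(2))
    return s
if __name__=="__main__": st()
E
python3 - <<'E'
from st import *
st()
im,d,K,E,c=cam("wrist");W=cloud(d,K,E);cv2.imwrite("pics/w1.png",im)
X,Y,Z=np.moveaxis(W,-1,0)
h=(Z>.134)&(Z<.15)&(X>.40)&(X<.505)&(Y>0)&(Y<.2)
P=W[h];print(len(P))
if len(P)>10:
    f=np.polyfit(P[:,1],P[:,0],1);print(f,P.min(0),P.max(0),P.mean(0))
E
```

```text
t 2.1 pos [0.4334 0.043  0.2641] yaw 1.6 F [ 0.6  0.5 -0.1] open 0.0931 gf 0.0 q [-0.02 -0.34  1.82  0.    1.66 -0.05]
6287
[0.00274337 0.46643408] [0.4499299  0.03839451 0.13413793] [0.50498897 0.16969104 0.14463731] [0.46673525 0.10978104 0.14046041]
```

```bash
python3 - <<'E'
from st import *
im,d,K,E,c=cam("wrist");W=cloud(d,K,E)
X,Y,Z=np.moveaxis(W,-1,0)
for a in(.05,.075,.10,.125,.15):
    h=(Z>.136)&(Z<.15)&(X>.43)&(X<.50)&(abs(Y-a)<.01);P=W[h];print(a,len(P),P[:,0].min().round(4),P[:,0].max().round(4),np.median(P[:,0]).round(4),P[:,2].max().round(4))
h=(Z>.154)&(Z<.166)&(Y>-.03)&(Y<.25)&(X<.53);P=W[h];print(len(P),np.polyfit(P[:,1],P[:,0],1),P.min(0),P.max(0))
E
```

```text
0.05 1155 0.4528 0.4999 0.4685 0.1445
0.075 613 0.4524 0.4681 0.4597 0.1446
0.1 673 0.4514 0.4676 0.4589 0.1445
0.125 725 0.4508 0.4667 0.4583 0.1448
0.15 877 0.4502 0.4998 0.4587 0.1442
2506 [-0.02535863  0.51349184] [ 0.50695989 -0.0138594   0.15400801] [0.51615459 0.18398717 0.16215131]
```

View pics/w1.png

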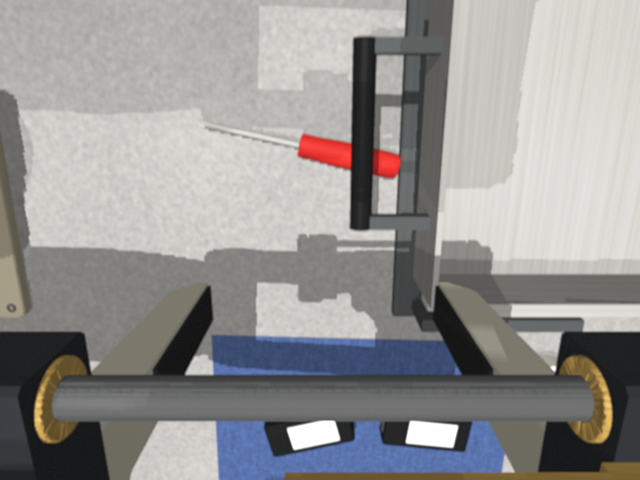

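The wrist view shows the handle bar at (362,130), spanning rows 40–228, with the red screwdriver under it. Fully open fingers would hit the rear wall, so I will go down with them part-closed.

Request:
{"name": "send_rows", "arguments": {
  "plan": [
    [[0.2,0.13,0.15,0,0],[0.2,0.13,0.315,0,0],[0.2,0.13,0.315,0,0],[0.2,0.13,0.315,0,0],[0.2,0.13,0.315,-0.15,0],[0.2,0.13,0.315,-0.3,0],[0.2,0.13,0.315,-0.45,0],[0.2,0.13,0.315,-0.6,0],[0.2,0.13,0.315,-0.655,0],[0.2,0.13,0.315,-0.655,0],[0.2,0.13,0.315,-0.655,0],[1,0.13,0.315,-0.655,0],[1,0.13,0.315,-0.655,0],[1,0.13,0.315,-0.655,0],[1,0.13,0.315,-0.655,0],[1,0.13,0.315,-0.655,0],[1,0.13,0.315,-0.655,0],[1,0.13,0.315,-0.655,0],[1,0.13,0.315,-0.655,0]]
  ],
  "force": 25
}}

```text
t: 3.78
tool_pos: [0.4595, 0.1023, 0.1331]
orientation: [-2.193, -2.25, 0.0]
force: [0.3, 0.3, 1.5]
opening: 0.0003
gripper_force: 0.0
```

```bash
python3 st.py
```

```text
t 3.8 pos [0.4595 0.1023 0.1331] yaw 1.5 F [0.3 0.3 1.5] open 0.0003 gf 0.0 q [ 0.11 -0.18  1.93 -0.    1.4   0.08]
```

```bash
python3 - <<'E'
from st import *
im,d,K,E,c=cam("side");im2=cam("wrist")[0]
print(im.shape)
cv2.imwrite("pics/s2.png",np.hstack([cv2.resize(im[200:380,180:400],(440,360)),cv2.resize(im2,(360,270))[:270].copy() if 0 else cv2.copyMakeBorder(cv2.resize(im2,(360,270)),0,90,0,0,cv2.BORDER_CONSTANT)]))
E
```

```text
(480, 640, 3)
```

View pics/s2.png

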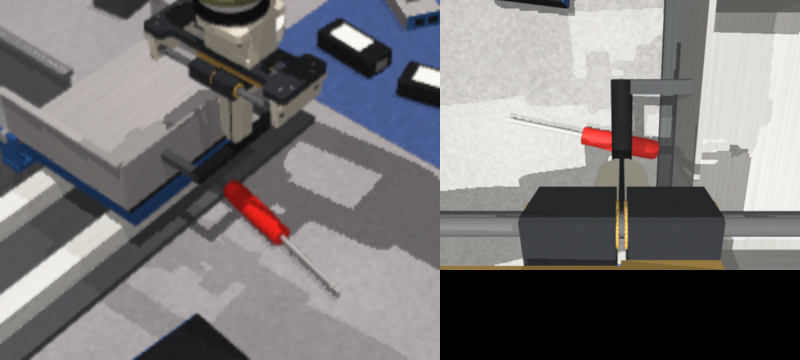

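```bash
python3 - <<'E'
from st import *
s=st()
im,d,K,E,c=cam("wrist");W=cloud(d,K,E)
cv2.imwrite("pics/w2.png",cv2.resize(im[130:420,340:500],(640,580)*1 if 0 else (330,598)))
im,d,K,E,c=cam("scene");W=cloud(d,K,E);X,Y,Z=np.moveaxis(W,-1,0)
for a in(.05,.07,.08,.125,.135,.15):
    h=(Z>.10)&(Z<.15)&(X>.42)&(X<.50)&(abs(Y-a)<.006);P=W[h];print(a,len(P),P[:,0].min().round(4),P[:,0].max().round(4),P[:,2].max().round(4)) if len(P) else 0
E
```

```text
t 3.9 pos [0.4594 0.1023 0.1331] yaw 1.5 F [-0.1  0.8 -0.7] open 0.0003 gf 0.0 q [ 0.11 -0.18  1.93 -0.    1.4   0.08]
0.05 28 0.4576 0.4856 0.1429
0.07 30 0.4603 0.4748 0.1435
0.08 30 0.4586 0.4748 0.1424
0.125 28 0.4573 0.4706 0.1425
0.135 32 0.4545 0.471 0.1417
0.15 28 0.4556 0.4713 0.1425
```

View pics/w2.png

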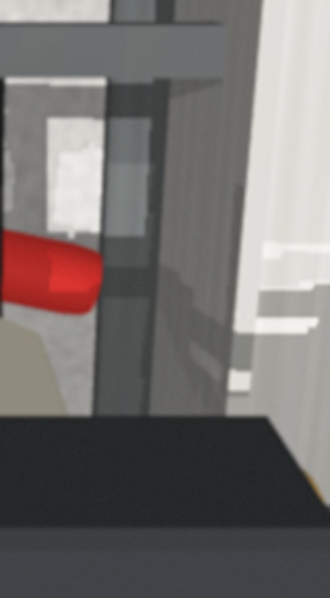

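Request:
{"name": "send_rows", "arguments": {
  "plan": [
    [[1,0.0,-0.02,0,0],[1,0,-0.02,0,0],[1,0,-0.02,0,0]]
  ]
}}

```text
t: 4.23
tool_pos: [0.4595, 0.098, 0.1331]
orientation: [-2.193, -2.249, 0.0]
force: [-0.1, 0.2, -0.1]
opening: 0.0005
gripper_force: 0.0
```

Request:
{"name": "send_rows", "arguments": {
  "plan": [
    [[1,-0.02,0,0,0],[1,-0.02,0,0,0],[1,-0.02,0,0,0]]
  ]
}}

```text
t: 4.48
tool_pos: [0.4553, 0.0983, 0.1331]
orientation: [-2.193, -2.25, 0.0]
force: [-0.2, 0.2, 0.7]
opening: 0.0007
gripper_force: 0.0
```

```bash
python3 - <<'E'
from st import *
a=cam("side")[0][210:310,230:360];b=cam("scene")[0][130:260,350:480]
cv2.imwrite("pics/z2.png",np.hstack([cv2.resize(a,(400,400),interpolation=2),cv2.resize(b,(400,400),interpolation=2)]))
E
```

```text
(no output)
```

View pics/z2.png

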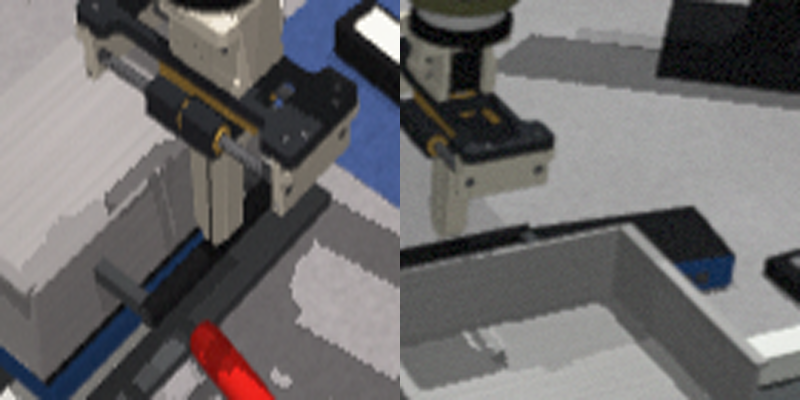

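```bash
python3 - <<'E'
from st import *
st()
im,d,K,E,c=cam("side");W=cloud(d,K,E)
for v in range(255,284,3): print(v,[tuple(W[v,u].round(3)) for u in(297,301,305)], im[v,301])
im,d,K,E,c=cam("scene");W=cloud(d,K,E)
u=350+int(450/400*130*0+50/400*130)
for v in range(190,216,3): print(v,W[v,u].round(3),im[v,u])
E
```

```text
t 4.6 pos [0.4555 0.0983 0.1332] yaw 1.5 F [0.4 0.1 0.9] open 0.0003 gf 0.0 q [ 0.1  -0.2   1.94  0.    1.4   0.08]
255 [(np.float64(0.455), np.float64(0.11), np.float64(0.192)), (np.float64(0.446), np.float64(0.108), np.float64(0.196)), (np.float64(0.439), np.float64(0.104), np.float64(0.197))] [104 114 121]
258 [(np.float64(0.459), np.float64(0.107), np.float64(0.179)), (np.float64(0.445), np.float64(0.11), np.float64(0.189)), (np.float64(0.442), np.float64(0.101), np.float64(0.185))] [102 112 118]
261 [(np.float64(0.457), np.float64(0.11), np.float64(0.174)), (np.float64(0.447), np.float64(0.108), np.float64(0.179)), (np.float64(0.438), np.float64(0.105), np.float64(0.181))] [104 115 119]
264 [(np.float64(0.458), np.float64(0.109), np.float64(0.164)), (np.float64(0.447), np.float64(0.108), np.float64(0.17)), (np.float64(0.441), np.float64(0.102), np.float64(0.17))] [103 113 119]
267 [(np.float64(0.457), np.float64(0.11), np.float64(0.157)), (np.float64(0.446), np.float64(0.11), np.float64(0.163)), (np.float64(0.44), np.float64(0.103), np.float64(0.162))] [104 115 121]
270 [(np.flo
[... 581 characters left out ...]
4(0.539), np.float64(0.03), np.float64(0.012)), (np.float64(0.533), np.float64(0.022), np.float64(0.01)), (np.float64(0.523), np.float64(0.018), np.float64(0.014))] [40 40 39]
282 [(np.float64(0.53), np.float64(0.038), np.float64(0.014)), (np.float64(0.524), np.float64(0.031), np.float64(0.013)), (np.float64(0.518), np.float64(0.024), np.float64(0.011))] [55 54 54]
190 [0.475 0.09  0.2  ] [106 117 117]
193 [0.474 0.091 0.191] [106 117 119]
196 [0.474 0.092 0.182] [104 117 119]
199 [0.473 0.092 0.174] [108 117 118]
202 [0.474 0.092 0.166] [110 120 122]
205 [0.471 0.094 0.155] [ 99 110 114]
208 [0.461 0.099 0.14 ] [35 35 36]
211 [0.473 0.094 0.139] [17 15 14]
214 [ 0.29  0.18 -0.  ] [85 86 86]
```

Request:
{"name": "send_rows", "arguments": {
  "plan": [
    [[1,0.02,0,0.1,0],[0.2,0.03,0.02,0.3,0],[0.2,0.03,0.02,0.3,0],[0.2,0.03,0.02,0.3,0],[0.2,0.03,0.02,0.3,0],[0.2,0.03,0.02,0.3,0],[0.2,0.03,0.02,0.3,0]]
  ]
}}

```text
t: 5.27
tool_pos: [0.4606, 0.1021, 0.1917]
orientation: [-2.192, -2.249, 0.003]
force: [0.3, 0.5, -0.6]
opening: 0.0351
gripper_force: 0.0
```

```bash
python3 - <<'E'
from st import *
s=st()
x,y,z=s["tool_pos"]
for n in("side","scene","wrist"):
    im,d,K,E,c=cam(n);W=cloud(d,K,E);X,Y,Z=np.moveaxis(W,-1,0)
    h=(abs(X-x)<.05)&(abs(Y-y)<.012)&(Z>.149)&(Z<.3)
    P=W[h]
    zz=np.sort(P[:,2]);print(n,len(P),zz[[0,5,20,50]].round(4) if len(P)>50 else '', P[:,0].min(),P[:,0].max())
    for lo in np.arange(.15,.25,.01):
        q=P[(P[:,2]>lo)&(P[:,2]<lo+.01)]
        if len(q): print("  %.2f"%lo,len(q),q[:,0].min().round(3),q[:,0].max().round(3))
E
```

```text
t 5.3 pos [0.4606 0.1021 0.1917] yaw 1.5 F [ 0.3  0.5 -0.6] open 0.0351 gf 0.0 q [ 0.11 -0.21  1.85  0.    1.51  0.08]
side 538 [0.1496 0.1548 0.2069 0.2131] 0.4146808512108682 0.510563912855913
  0.15 11 0.508 0.511
  0.16 4 0.509 0.51
  0.20 18 0.436 0.487
  0.21 61 0.429 0.494
  0.22 72 0.428 0.493
  0.23 75 0.427 0.495
  0.24 77 0.426 0.497
scene 388 [0.1558 0.2042 0.209  0.2139] 0.42710096306212575 0.5094954362984607
  0.15 1 0.509 0.509
  0.20 23 0.437 0.49
  0.21 64 0.433 0.5
  0.22 74 0.431 0.501
  0.23 74 0.43 0.5
  0.24 76 0.427 0.502
wrist 10939 [0.1491 0.1494 0.1506 0.1521] 0.42638433571388457 0.5106264027818121
  0.15 234 0.509 0.511
  0.16 42 0.509 0.511
  0.20 212 0.434 0.487
  0.21 896 0.428 0.493
  0.22 1170 0.427 0.494
  0.23 1430 0.427 0.495
  0.24 1744 0.426 0.495
```

All three cameras put the fingertips about 14.5 mm above the reported TCP. The stated geometry puts them 17 mm below it, so I'll apply a 31.5 mm z correction and go lower.

Request:
{"name": "send_rows", "arguments": {
  "plan": [
    [[0.2,0,0,-0.15,0],[0.2,0,0,-0.25,0],[0.2,0,0,-0.35,0],[0.2,0,0,-0.46,0],[0.2,0,0,-0.46,0],[0.2,0,0,-0.46,0],[1,0,0,-0.46,0],[1,0,0,-0.46,0],[1,0,0,-0.46,0],[1,0,0,-0.46,0],[1,0,0,-0.46,0],[1,0,0,-0.46,0]]
  ],
  "force": 20
}}

```text
t: 6.42
tool_pos: [0.4595, 0.1023, 0.1023]
orientation: [-2.191, -2.248, 0.005]
force: [-16.1, -1.2, 11.8]
opening: 0.0152
gripper_force: 20.0
```

```bash
python3 st.py
```

```text
t 6.4 pos [0.4595 0.1023 0.1023] yaw 1.5 F [-16.1  -1.2  11.8] open 0.0152 gf 20.0 q [ 0.11 -0.15  1.95  0.    1.34  0.08]
```

Request:
{"name": "send_rows", "arguments": {
  "plan": [
    [[1,-0.0125,0,0.005,0],[1,-0.0125,0,0.005,0],[1,-0.01,-0.03,0.005,0],[1,-0.0105,-0.06,0.005,0],[1,-0.01,-0.09,0.005,0],[1,-0.01,-0.1,0.005,0],[1,-0.01,-0.1,0.005,0],[1,-0.01,-0.1,0.005,0]]
  ]
}}

```text
t: 7.08
tool_pos: [0.4601, 0.0818, 0.1026]
orientation: [2.193, 2.248, 0.001]
force: [2.0, -0.5, 0.6]
opening: 0.0151
gripper_force: 20.0
```

Request:
{"name": "send_rows", "arguments": {
  "plan": [
    [[1,0.001,-0.03,0,0],[1,0.002,-0.06,0,0],[1,0.003,-0.09,0,0],[1,0.003,-0.1,0,0],[1,0.003,-0.1,0,0],[1,0.003,-0.1,0,0]]
  ]
}}

```text
t: 7.58
tool_pos: [0.4607, 0.0619, 0.1025]
orientation: [2.192, 2.248, 0.0]
force: [2.7, -1.6, 0.6]
opening: 0.0152
gripper_force: 20.0
```

```bash
python3 - <<'E'
from st import *
st()
for n in("scene","side"):
    im,d,K,E,c=cam(n);W=cloud(d,K,E);X,Y,Z=np.moveaxis(W,-1,0)
    hs=cv2.cvtColor(im,cv2.COLOR_BGR2HSV)
    bl=(hs[...,0]>100)&(hs[...,0]<125)&(hs[...,1]>120)&(X>.5)&(X<.76)&(Y>-.12)&(Y<.3)&(Z>.03)&(Z<.075)
    P=W[bl];print(n,P.min(0),P.max(0))
    for x in(.56,.6,.64,.67):
        e=(abs(X-x)<.012)&(Y<.0)&(Y>-.15)&(Z<.075)&(Z>.008);q=W[e];
        print(x,[(round(lo,2),round(float(np.nanmax(q[(abs(q[:,1]-lo-.005)<.005),2])),3)) for lo in np.arange(-.12,0,.01) if (abs(q[:,1]-lo-.005)<.005).any()])
E
```

```text
t 7.6 pos [0.4607 0.0619 0.1025] yaw 1.4 F [ 2.7 -1.6  0.6] open 0.0152 gf 20.0 q [ 0.02 -0.17  1.97 -0.    1.34 -0.  ]
scene [ 0.61574263 -0.06382708  0.04501569] [0.71859908 0.19832847 0.07447148]
0.56 [(np.float64(-0.1), 0.013), (np.float64(-0.09), 0.062), (np.float64(-0.08), 0.062), (np.float64(-0.07), 0.042), (np.float64(-0.06), 0.043), (np.float64(-0.05), 0.044), (np.float64(-0.04), 0.051)]
0.6 [(np.float64(-0.1), 0.013), (np.float64(-0.09), 0.064), (np.float64(-0.08), 0.062), (np.float64(-0.06), 0.012), (np.float64(-0.05), 0.015), (np.float64(-0.04), 0.05), (np.float64(-0.03), 0.013)]
0.64 [(np.float64(-0.1), 0.014), (np.float64(-0.09), 0.063), (np.float64(-0.08), 0.063), (np.float64(-0.05), 0.012), (np.float64(-0.04), 0.05)]
0.67 [(np.float64(-0.1), 0.013), (np.float64(-0.09), 0.062), (np.float64(-0.08), 0.063), (np.float64(-0.07), 0.043), (np.float64(-0.06), 0.042), (np.float64(-0.05), 0.015), (np.float64(-0.04), 0.058), (np.float64(-0.03), 0.063), (np.float64(-0.02), 0.064), (np.float64(-0.01), 0.063)]
side [0.52005091 0.0229264  0.04129916] [0.70789476 0.20563721 0.07495161]
0.56 []
0.6 []
0.64 []
0.67 []
```

Request:
{"name": "send_rows", "arguments": {
  "plan": [
    [[1,0.001,-0.02,0,0],[1,0.001,-0.035,0,0],[1,0.001,-0.05,0,0],[1,0.001,-0.05,0,0],[1,0.001,-0.05,0,0]]
  ]
}}

```text
t: 8.1
tool_pos: [0.4609, 0.0525, 0.1024]
orientation: [2.192, 2.249, 0.002]
force: [3.8, 1.1, -0.0]
opening: 0.0153
gripper_force: 20.0
```

Request:
{"name": "send_rows", "arguments": {
  "plan": [
    [[1,0.001,-0.015,0,0],[1,0.001,-0.025,0,0],[1,0.001,-0.025,0,0],[1,0.001,-0.025,0,0]]
  ]
}}

```text
t: 8.43
tool_pos: [0.4609, 0.0509, 0.1024]
orientation: [-2.189, -2.248, -0.008]
force: [5.5, 16.4, 0.4]
opening: 0.015
gripper_force: 20.0
```

The force rise shows the carriage is at the home stop. I'll release and go for the items.

Request:
{"name": "send_rows", "arguments": {
  "plan": [
    [[0.2,0,0.015,0,0],[0.2,0,0.015,0,0],[0.2,0,0.015,0,0],[0.2,0,0.015,0,0],[0.2,0,0.015,0.15,0],[0.2,0,0.015,0.35,0],[0.2,0,0.015,0.55,0],[-1,0,0,0.75,0],[-1,0,-0.2,0.75,-0.1],[-1,0,-0.4,0.75,-0.2],[-1,0,-0.6,0.75,-0.3],[-1,0,-0.8,0.75,-0.42],[-1,0,-0.95,0.75,-0.54],[-1,0,-0.95,0.75,-0.66],[-1,0,-0.95,0.75,-0.78],[-1,0,-0.95,0.75,-0.9],[-1,0,-0.95,0.75,-1],[-1,0,-0.95,0.75,-1]]
  ]
}}

```text
t: 9.93
tool_pos: [0.4601, -0.1431, 0.2518]
orientation: [-3.026, -0.843, 0.001]
force: [0.9, -0.2, -0.2]
opening: 0.0927
gripper_force: 0.0
```

```bash
cat > it.py <<'E'
from st import *
def items():
    im,d,K,E,c=cam("scene");W=cloud(d,K,E);X,Y,Z=np.moveaxis(W,-1,0)
    m=((Z>.019)&(Z<.040)&(X>.3)&(X<.8)&(Y>-.5)&(Y<-.14)).astype(np.uint8)
    n,l,s,ce=cv2.connectedComponentsWithStats(m)
    for k in range(1,n):
        if s[k,4]<150: continue
        P=W[l==k]; zt=np.percentile(P[:,2],85); T=P[P[:,2]>zt-.004]
        (c0,(w,h),a)=cv2.minAreaRect((T[:,:2]*1000).astype(np.float32)); a=a if w>h else a+90
        print("px",ce[k].round(),"ztop %.4f c (%.1f,%.1f) size %.0f x %.0f long axis %.1f"%(zt,*c0,max(w,h),min(w,h),(a+90)%180-90))
if __name__=="__main__": st();items()
E
python3 - <<'E'
from it import *
st();items()
im,d,K,E,c=cam("scene");W=cloud(d,K,E)
X,Y,Z=np.moveaxis(W,-1,0)
T=W[(Z>.154)&(Z<.166)&(X>.47)&(X<.76)&(Y>-.15)&(Y<.3)];print("walls",cv2.minAreaRect((T[:,:2]*1000).astype(np.float32)))
E
```

```text
t 9.9 pos [ 0.4601 -0.1431  0.2518] yaw -58.9 F [ 0.9 -0.2 -0.2] open 0.0927 gf 0.0 q [-0.41 -0.21  1.73 -0.    1.62  0.62]
px [230. 267.] ztop 0.0292 c (431.0,-240.4) size 102 x 47 long axis 14.1
px [179. 275.] ztop 0.0256 c (419.6,-361.3) size 98 x 54 long axis 2.4
px [244. 302.] ztop 0.0295 c (564.8,-235.1) size 102 x 46 long axis -5.3
px [181. 319.] ztop 0.0255 c (571.5,-373.4) size 99 x 56 long axis -31.7
px [281. 340.] ztop 0.0245 c (700.7,-186.8) size 80 x 79 long axis 25.4
walls ((609.3953247070312, 55.97461700439453), (199.5251922607422, 251.8919219970703), 1.7932968139648438)
```

Request:
{"name": "send_rows", "arguments": {
  "plan": [
    [[-1,-0.05,-0.2,0,-0.1],[-1,-0.1,-0.4,-0.1,-0.2],[-1,-0.145,-0.485,-0.3,-0.277],[-1,-0.145,-0.485,-0.5,-0.277],[-1,-0.145,-0.485,-0.7,-0.277],[-1,-0.145,-0.485,-0.9,-0.277],[-1,-0.145,-0.485,-0.9,-0.277],[-1,-0.145,-0.485,-0.9,-0.277]]
  ],
  "force": 35
}}

```text
t: 10.7
tool_pos: [0.4294, -0.2383, 0.0701]
orientation: [-3.111, -0.409, 0.007]
force: [0.4, 0.1, 0.4]
opening: 0.0932
gripper_force: 0.0
```

```bash
python3 - <<'E'
from st import *
s=st();x,y,z=s["tool_pos"]
for n in("scene","wrist"):
    im,d,K,E,c=cam(n);W=cloud(d,K,E);X,Y,Z=np.moveaxis(W,-1,0)
    P=W[(np.hypot(X-x,Y-y)<.08)&(Z>.04)&(Z<.3)];zz=np.sort(P[:,2]);print(n,zz[[0,3,10,30,60]]-z)
    b=(np.hypot(X-x,Y-y)<.12)&(Z>.022)&(Z<.038);
    if n=="wrist": print(b.sum(),cv2.minAreaRect((W[b][:,:2]*1000).astype(np.float32)))
E
```

```text
t 10.7 pos [ 0.4294 -0.2383  0.0701] yaw -75.0 F [0.4 0.1 0.4] open 0.0932 gf 0.0 q [-0.61 -0.05  1.93 -0.    1.27  0.7 ]
scene [0.0124083  0.01442628 0.01583176 0.02123077 0.02733692]
wrist [0.01604867 0.0163932  0.01664255 0.01739322 0.01775906]
24767 ((462.5211486816406, -280.594482421875), (175.97491455078125, 153.49671936035156), 1.5800583362579346)
```

Request:
{"name": "send_rows", "arguments": {
  "plan": [
    [[-1,0,0,-0.15,0],[-1,0,0,-0.28,0],[-1,0,0,-0.36,0],[-1,0,0,-0.4,0],[-1,0,0,-0.4,0]]
  ]
}}

```text
t: 11.22
tool_pos: [0.4324, -0.2402, -0.0069]
orientation: [3.114, 0.407, 0.001]
force: [1.0, 0.2, -0.9]
opening: 0.093
gripper_force: 0.0
```

Request:
{"name": "send_rows", "arguments": {
  "plan": [
    [[1,0,0,0,0],[1,0,0,0,0],[1,0,0,0,0],[1,0,0,0,0],[1,0,0,0,0],[1,0,0,0,0],[1,0,0,0,0],[1,0,0,0.1,0],[1,0,0,0.2,0],[1,0,0,0.3,0],[1,0,0,0.3,0]]
  ]
}}

```text
t: 12.13
tool_pos: [0.4337, -0.2413, 0.0559]
orientation: [3.112, 0.405, 0.007]
force: [1.0, 0.7, -1.2]
opening: 0.0458
gripper_force: 35.0
```

Request:
{"name": "send_rows", "arguments": {
  "plan": [
    [[1,0,0,0.2,0],[1,0,0,0.4,0],[1,0,0,0.6,0.1],[1,0.05,0.1,0.8,0.2],[1,0.1,0.25,0.85,0.3],[1,0.15,0.4,0.85,0.4],[1,0.2,0.55,0.85,0.5],[1,0.25,0.7,0.85,0.6],[1,0.3,0.85,0.85,0.7],[1,0.34,0.95,0.85,0.8],[1,0.34,0.95,0.85,0.9],[1,0.34,0.95,0.85,1],[1,0.34,0.95,0.85,1],[1,0.34,0.95,0.85,1]]
  ]
}}

```text
t: 13.3
tool_pos: [0.4991, -0.0496, 0.2207]
orientation: [-2.497, -1.904, 0.002]
force: [0.4, 0.2, -1.4]
opening: 0.0459
gripper_force: 35.0
```

Request:
{"name": "send_rows", "arguments": {
  "plan": [
    [[1,0.1,0.2,0,0.1],[1,0.2,0.4,0,0.2],[1,0.3,0.6,0,0.283],[1,0.34,0.8,0,0.283],[1,0.34,0.8,0,0.283],[1,0.34,0.8,0,0.283],[1,0.34,0.8,0,0.283],[1,0.34,0.8,0,0.283]]
  ]
}}

```text
t: 13.97
tool_pos: [0.5672, 0.109, 0.2216]
orientation: [-2.189, -2.254, 0.002]
force: [-0.8, -0.6, -3.0]
opening: 0.0454
gripper_force: 35.0
```

```bash
python3 it.py
```

```text
t 14.0 pos [0.5672 0.109  0.2216] yaw 1.7 F [-0.8 -0.6 -3. ] open 0.0454 gf 35.0 q [ 0.1   0.06  1.53 -0.    1.55  0.07]
px [179. 275.] ztop 0.0258 c (420.4,-361.4) size 100 x 54 long axis 2.1
px [244. 302.] ztop 0.0296 c (564.8,-234.8) size 101 x 45 long axis -5.0
px [181. 319.] ztop 0.0257 c (571.4,-372.9) size 98 x 56 long axis -30.8
px [281. 340.] ztop 0.0246 c (700.5,-186.0) size 80 x 78 long axis 12.2
```

Request:
{"name": "send_rows", "arguments": {
  "plan": [
    [[1,0,0,-0.15,0],[1,0,0,-0.3,0],[1,0,0,-0.45,0],[1,0,0,-0.55,0],[1,0,0,-0.62,0],[1,0,0,-0.62,0],[1,0,0,-0.62,0],[-0.25,0,0,-0.62,0],[-0.25,0,0,-0.62,0],[-0.25,0,0,-0.62,0],[-0.25,0,0,-0.62,0],[-0.25,0,0,-0.45,0],[-0.25,0,0,-0.25,0],[-0.25,0,0,-0.05,0],[-0.25,0,0,0.1,0],[-0.25,0,0,0.1,0]]
  ]
}}

```text
t: 15.35
tool_pos: [0.5712, 0.1107, 0.2514]
orientation: [2.18, 2.251, 0.016]
force: [0.2, 0.3, 1.1]
opening: 0.0582
gripper_force: 0.0
```

```bash
cat > hop.py <<'E'
from st import *
def hop():
    im,d,K,E,c=cam("scene");W=cloud(d,K,E);X,Y,Z=np.moveaxis(W,-1,0)
    T=W[(Z>.154)&(Z<.166)&(X>.47)&(X<.76)&(Y>-.15)&(Y<.4)];c0=cv2.minAreaRect((T[:,:2]*1000).astype(np.float32));print("walls",np.round(c0[0],1),round(c0[2],1))
    gx,gy=T[:,0].min(),T[:,1].min()
    m=((Z>.112)&(Z<.150)&(X>.525)&(X<.72)&(Y>-.055)&(Y<.3)).astype(np.uint8)
    n,l,s,ce=cv2.connectedComponentsWithStats(m)
    for k in range(1,n):
        if s[k,4]<80: continue
        P=W[l==k]; zt=np.percentile(P[:,2],85); T=P[P[:,2]>zt-.005]
        r=cv2.minAreaRect((T[:,:2]*1000).astype(np.float32))
        print("in hopper px",ce[k].round(),s[k,4],"ztop %.3f"%zt,np.round(r[0],0),np.round(r[1],0),round(r[2]))
if __name__=="__main__": st();hop()
E
python3 hop.py
```

```text
t 15.3 pos [0.5712 0.1107 0.2514] yaw 1.8 F [0.2 0.3 1.1] open 0.0582 gf 0.0 q [0.1  0.05 1.49 0.   1.59 0.07]
walls [610.1  56.2] 1.6
in hopper px [424. 243.] 654 ztop 0.144 [618. 172.] [178.   8.] 2
in hopper px [386. 240.] 740 ztop 0.129 [571. 102.] [49. 99.] 2
```

Request:
{"name": "send_rows", "arguments": {
  "plan": [
    [[-0.25,0,-0.1,0,0.1],[-0.25,0,-0.25,0,0.2],[-1,0,-0.4,0,0.3],[-1,0,-0.55,0,0.4],[-1,0,-0.7,0,0.5],[-1,0,-0.85,0,0.6],[-1,0,-1,0,0.7],[-1,0,-1,0,0.8],[-1,0,-1,0,0.9],[-1,0,-1,0,1],[-1,0,-1,0,1]]
  ]
}}

```text
t: 16.32
tool_pos: [0.5669, -0.0899, 0.2406]
orientation: [-0.758, -3.047, -0.0]
force: [0.1, -0.3, 0.5]
opening: 0.0931
gripper_force: 0.0
```

Request:
{"name": "send_rows", "arguments": {
  "plan": [
    [[-1,0,-0.2,0,0.1],[-1,-0.01,-0.4,0,0.2],[-1,-0.012,-0.6,-0.1,0.3],[-1,-0.012,-0.73,-0.25,0.392],[-1,-0.012,-0.73,-0.4,0.392],[-1,-0.012,-0.73,-0.6,0.392],[-1,-0.012,-0.73,-0.8,0.392],[-1,-0.012,-0.73,-0.85,0.392],[-1,-0.012,-0.73,-0.85,0.392]]
  ]
}}

```text
t: 17.07
tool_pos: [0.5614, -0.2337, 0.067]
orientation: [-0.131, -3.13, -0.006]
force: [-0.2, 0.8, 0.6]
opening: 0.0929
gripper_force: 0.0
```

```bash
python3 it.py
```

```text
t 17.1 pos [ 0.5614 -0.2337  0.067 ] yaw 85.2 F [-0.2  0.8  0.6] open 0.0929 gf 0.0 q [-0.48  0.26  1.59 -0.    1.29 -1.97]
px [179. 275.] ztop 0.0255 c (420.5,-361.5) size 102 x 54 long axis 1.9
px [244. 303.] ztop 0.0295 c (565.1,-234.7) size 103 x 45 long axis -4.8
px [181. 319.] ztop 0.0256 c (571.8,-373.2) size 99 x 56 long axis -31.0
px [281. 340.] ztop 0.0243 c (700.8,-186.5) size 79 x 79 long axis -26.0
```

Request:
{"name": "send_rows", "arguments": {
  "plan": [
    [[-1,0,0,-0.15,0],[-1,0,0,-0.28,0],[-1,0,0,-0.36,0],[-1,0,0,-0.4,0],[-1,0,0,-0.4,0],[-1,0,0,-0.4,0]]
  ]
}}

```text
t: 17.62
tool_pos: [0.5668, -0.2364, -0.0054]
orientation: [0.128, 3.136, -0.002]
force: [0.8, -0.7, 0.2]
opening: 0.0927
gripper_force: 0.0
```

Request:
{"name": "send_rows", "arguments": {
  "plan": [
    [[1,0,0,0,0],[1,0,0,0,0],[1,0,0,0,0],[1,0,0,0,0],[1,0,0,0,0],[1,0,0,0,0],[1,0,0,0,0],[1,0,0,0.1,0],[1,0,0,0.3,0],[1,0,0,0.5,0],[1,0,0,0.7,0],[1,0,0,0.9,0],[1,0,0,1,0],[1,0,0,1,0]]
  ]
}}

```text
t: 18.78
tool_pos: [0.5681, -0.2373, 0.1994]
orientation: [0.127, 3.13, -0.007]
force: [0.2, 0.4, -1.3]
opening: 0.0455
gripper_force: 35.0
```

Request:
{"name": "send_rows", "arguments": {
  "plan": [
    [[1,0,0,0.15,-0.1],[1,0,0.1,0.15,-0.2],[1,0,0.2,0.15,-0.3],[1,0,0.35,0.15,-0.4],[1,0.01,0.5,0.15,-0.5],[1,0.02,0.65,0.15,-0.6],[1,0.02,0.8,0.15,-0.7],[1,0.028,0.95,0.15,-0.8],[1,0.028,0.95,0.15,-0.9],[1,0.028,0.95,0.15,-1],[1,0.028,0.95,0.15,-1]]
  ]
}}

```text
t: 19.7
tool_pos: [0.5699, -0.0448, 0.2202]
orientation: [-1.683, -2.649, 0.002]
force: [0.2, -0.8, -2.5]
opening: 0.0458
gripper_force: 35.0
```

Request:
{"name": "send_rows", "arguments": {
  "plan": [
    [[1,0,0.1,0,-0.1],[1,0,0.195,0,-0.2],[1,0,0.195,0,-0.3],[1,0,0.195,0,-0.392],[1,0,0.195,0,-0.392],[1,0,0.195,0,-0.392],[1,0,0.195,0,-0.392]]
  ]
}}

```text
t: 20.28
tool_pos: [0.5704, -0.0071, 0.2214]
orientation: [-2.181, -2.26, 0.001]
force: [-0.1, -0.1, -2.0]
opening: 0.0454
gripper_force: 35.0
```

```bash
python3 hop.py; python3 it.py
```

```text
t 20.3 pos [ 0.5704 -0.0071  0.2214] yaw 2.1 F [-0.1 -0.1 -2. ] open 0.0454 gf 35.0 q [-0.1   0.05  1.55  0.    1.55 -0.14]
walls [608.4  55.7] 1.6
in hopper px [424. 243.] 651 ztop 0.144 [617. 170.] [178.   6.] 2
in hopper px [386. 240.] 734 ztop 0.129 [572. 103.] [ 51. 104.] 4
t 20.3 pos [ 0.5705 -0.0071  0.2216] yaw 2.0 F [-0.3  0.2 -1.7] open 0.0458 gf 35.0 q [-0.1   0.04  1.55 -0.    1.55 -0.14]
px [179. 275.] ztop 0.0255 c (420.7,-361.2) size 99 x 54 long axis 1.9
px [181. 319.] ztop 0.0255 c (572.1,-373.1) size 97 x 56 long axis -30.6
px [281. 340.] ztop 0.0245 c (699.9,-186.7) size 79 x 79 long axis 11.2
```

Request:
{"name": "send_rows", "arguments": {
  "plan": [
    [[1,0,0,-0.15,0],[1,0,0,-0.3,0],[1,0,0,-0.45,0],[1,0,0,-0.55,0],[1,0,0,-0.62,0],[1,0,0,-0.62,0],[1,0,0,-0.62,0],[-0.25,0,0,-0.62,0],[-0.25,0,0,-0.62,0],[-0.25,0,0,-0.62,0],[-0.25,0,0,-0.62,0],[-0.25,0,0,-0.45,0],[-0.25,0,0,-0.25,0],[-0.25,0,0,-0.05,0],[-0.25,0,0,0.1,0],[-0.25,0,0,0.1,0]]
  ]
}}

```text
t: 21.72
tool_pos: [0.5744, -0.007, 0.2513]
orientation: [2.178, 2.25, 0.013]
force: [1.2, -0.3, 1.3]
opening: 0.058
gripper_force: 0.0
```

```bash
python3 hop.py
```

```text
t 21.7 pos [ 0.5744 -0.007   0.2513] yaw 1.8 F [ 1.2 -0.3  1.3] open 0.0580 gf 0.0 q [-0.1   0.03  1.51  0.    1.59 -0.13]
walls [609.7  55.3] 1.6
in hopper px [424. 243.] 647 ztop 0.144 [617. 171.] [181.   6.] 2
in hopper px [367. 244.] 1382 ztop 0.129 [573.  54.] [ 50. 197.] 2
```

Request:
{"name": "send_rows", "arguments": {
  "plan": [
    [[-0.25,0,-0.1,0,0.1],[-0.25,0,-0.25,0,0.2],[-1,0,-0.4,0,0.3],[-1,0,-0.55,0,0.4],[-1,0,-0.7,0,0.5],[-1,0,-0.85,0,0.6],[-1,0,-1,0,0.7],[-1,0,-1,0,0.8],[-1,0,-1,0,0.9],[-1,0,-1,0,0.958],[-1,0,-1,0,0.958]]
  ]
}}

```text
t: 22.68
tool_pos: [0.5701, -0.2068, 0.2404]
orientation: [-0.827, -3.028, -0.001]
force: [-0.6, 0.5, -0.4]
opening: 0.0928
gripper_force: 0.0
```

Request:
{"name": "send_rows", "arguments": {
  "plan": [
    [[-1,0,-0.2,0,0],[-1,0.0,-0.4,0,0],[-1,0.008,-0.6,-0.1,0],[-1,0.008,-0.833,-0.25,0],[-1,0.008,-0.833,-0.4,0],[-1,0.008,-0.833,-0.6,0],[-1,0.008,-0.833,-0.8,0],[-1,0.008,-0.833,-0.85,0],[-1,0.008,-0.833,-0.85,0],[-1,0.008,-0.833,-0.85,0]]
  ]
}}

```text
t: 23.52
tool_pos: [0.5724, -0.3729, 0.0727]
orientation: [-0.832, -3.029, -0.0]
force: [0.1, 0.3, 0.9]
opening: 0.093
gripper_force: 0.0
```

```bash
python3 it.py
```

```text
t 23.5 pos [ 0.5724 -0.3729  0.0727] yaw 59.3 F [0.1 0.3 0.9] open 0.0930 gf 0.0 q [-0.65  0.44  1.36  0.    1.34 -1.69]
px [177. 281.] ztop 0.0260 c (436.9,-362.6) size 65 x 50 long axis 2.6
px [181. 319.] ztop 0.0256 c (571.0,-373.6) size 99 x 56 long axis -29.6
px [281. 340.] ztop 0.0244 c (700.8,-187.1) size 80 x 78 long axis -71.8
```

Request:
{"name": "send_rows", "arguments": {
  "plan": [
    [[-1,0,0,-0.15,0],[-1,0,0,-0.28,0],[-1,0,0,-0.36,0],[-1,0,0,-0.41,0],[-1,0,0,-0.41,0],[-1,0,0,-0.41,0]]
  ]
}}

```text
t: 24.07
tool_pos: [0.5737, -0.3741, -0.0074]
orientation: [0.831, 3.027, -0.002]
force: [0.3, 0.2, -0.5]
opening: 0.0929
gripper_force: 0.0
```

Request:
{"name": "send_rows", "arguments": {
  "plan": [
    [[1,0,0,0,0],[1,0,0,0,0],[1,0,0,0,0],[1,0,0,0,0],[1,0,0,0,0],[1,0,0,0,0],[1,0,0,0,0],[1,0,0,0.1,0],[1,0,0,0.3,0],[1,0,0,0.5,0],[1,0,0,0.7,0],[1,0,0,0.9,0],[1,0,0,1,0],[1,0,0,1,0]]
  ]
}}

```text
t: 25.23
tool_pos: [0.5751, -0.3754, 0.1982]
orientation: [0.829, 3.02, -0.007]
force: [0.5, -1.1, -1.1]
opening: 0.054
gripper_force: 35.0
```

Request:
{"name": "send_rows", "arguments": {
  "plan": [
    [[1,0,0.1,0.1,-0.1],[1,0,0.25,0.2,-0.2],[1,0,0.4,0.2,-0.3],[1,0.1,0.55,0.2,-0.4],[1,0.15,0.7,0.2,-0.5],[1,0.2,0.85,0.2,-0.6],[1,0.2,1,0.2,-0.7],[1,0.2,1,0.2,-0.8],[1,0.2,1,0.2,-0.9],[1,0.2,1,0.2,-0.958],[1,0.2,1,0.2,-0.958]]
  ]
}}

```text
t: 26.15
tool_pos: [0.6116, -0.1727, 0.2281]
orientation: [-2.187, -2.252, 0.002]
force: [-0.9, 0.3, -1.7]
opening: 0.0537
gripper_force: 35.0
```

Request:
{"name": "send_rows", "arguments": {
  "plan": [
    [[1,0.05,0.15,0,0],[1,0.1,0.3,0,0],[1,0.15,0.5,0,0],[1,0.2,0.7,0,0],[1,0.2,0.9,0,0],[1,0.2,1,0,0],[1,0.2,1,0,0],[1,0.2,1,0,0]]
  ]
}}

```text
t: 26.82
tool_pos: [0.6518, 0.0278, 0.2288]
orientation: [-2.18, -2.26, 0.002]
force: [0.0, -0.7, -1.6]
opening: 0.0534
gripper_force: 35.0
```

Request:
{"name": "send_rows", "arguments": {
  "plan": [
    [[1,0,0.2,0,0],[1,0,0.4,0,0],[1,0,0.415,0,0],[1,0,0.415,0,0],[1,0,0.415,0,0],[1,0,0.415,0,0]]
  ]
}}

```text
t: 27.32
tool_pos: [0.6524, 0.1076, 0.2297]
orientation: [2.187, 2.255, -0.001]
force: [0.8, -0.7, -2.9]
opening: 0.0536
gripper_force: 35.0
```

```bash
python3 hop.py; python3 it.py
```

```text
t 27.3 pos [0.6524 0.1076 0.2297] yaw 1.7 F [ 0.8 -0.7 -2.9] open 0.0536 gf 35.0 q [ 0.09  0.29  1.26 -0.    1.59  0.06]
walls [609.8  55.5] 1.3
in hopper px [426. 245.] 597 ztop 0.144 [632. 171.] [147.   5.] 2
in hopper px [367. 244.] 1384 ztop 0.129 [572.  55.] [ 50. 198.] 2
t 27.4 pos [0.6525 0.1075 0.2299] yaw 1.7 F [ 0.   0.8 -1.8] open 0.0540 gf 35.0 q [ 0.09  0.29  1.26 -0.    1.59  0.06]
px [179. 275.] ztop 0.0255 c (420.8,-361.3) size 101 x 54 long axis 2.2
px [281. 340.] ztop 0.0243 c (699.8,-185.7) size 80 x 78 long axis -37.5
```

Request:
{"name": "send_rows", "arguments": {
  "plan": [
    [[1,0,0,-0.15,0],[1,0,0,-0.3,0],[1,0,0,-0.45,0],[1,0,0,-0.6,0],[1,0,0,-0.68,0],[1,0,0,-0.68,0],[1,0,0,-0.68,0],[-0.37,0,0,-0.68,0],[-0.37,0,0,-0.68,0],[-0.37,0,0,-0.68,0],[-0.37,0,0,-0.68,0],[-0.37,0,0,-0.45,0],[-0.37,0,0,-0.25,0],[-0.37,0,0,-0.05,0],[-0.37,0,0,0.05,0],[-0.37,0,0,0.05,0]]
  ]
}}

```text
t: 28.75
tool_pos: [0.6557, 0.1101, 0.2493]
orientation: [2.18, 2.251, 0.015]
force: [1.4, -0.5, 1.4]
opening: 0.0642
gripper_force: 0.0
```

```bash
python3 hop.py
```

```text
t 28.8 pos [0.6557 0.1101 0.2493] yaw 1.8 F [ 1.4 -0.5  1.4] open 0.0642 gf 0.0 q [0.09 0.28 1.24 0.   1.61 0.06]
walls [609.7  56. ] 1.7
in hopper px [392. 250.] 2989 ztop 0.130 [621.  66.] [180. 218.] 3
```

Request:
{"name": "send_rows", "arguments": {
  "plan": [
    [[-0.37,0,-0.1,0,-0.1],[-0.37,0,-0.25,0,-0.2],[-0.37,-0.05,-0.4,0,-0.3],[-0.37,-0.1,-0.55,0,-0.4],[-1,-0.2,-0.7,0,-0.5],[-1,-0.3,-0.85,0,-0.6],[-1,-0.4,-1,0,-0.7],[-1,-0.5,-1,0,-0.8],[-1,-0.5,-1,0,-0.9],[-1,-0.5,-1,0,-1],[-1,-0.5,-1,0,-1]]
  ]
}}

```text
t: 29.72
tool_pos: [0.5513, -0.0905, 0.2386]
orientation: [-3.023, -0.852, 0.003]
force: [0.2, 0.2, -0.4]
opening: 0.0929
gripper_force: 0.0
```

Request:
{"name": "send_rows", "arguments": {
  "plan": [
    [[-1,-0.1,-0.15,0,-0.1],[-1,-0.2,-0.3,0,-0.2],[-1,-0.3,-0.45,0,-0.3],[-1,-0.4,-0.6,0,-0.4],[-1,-0.5,-0.75,0,-0.488],[-1,-0.657,-0.9,0,-0.488],[-1,-0.657,-1,0,-0.488],[-1,-0.657,-1,0,-0.488],[-1,-0.657,-1,0,-0.488]]
  ]
}}

```text
t: 30.47
tool_pos: [0.4203, -0.2907, 0.2391]
orientation: [-3.139, -0.071, 0.002]
force: [-0.2, -0.3, 0.4]
opening: 0.0931
gripper_force: 0.0
```

Request:
{"name": "send_rows", "arguments": {
  "plan": [
    [[-1,0,-0.2,0,0],[-1,0,-0.357,-0.1,0],[-1,0,-0.357,-0.25,0],[-1,0,-0.357,-0.4,0],[-1,0,-0.357,-0.6,0],[-1,0,-0.357,-0.8,0],[-1,0,-0.357,-0.84,0],[-1,0,-0.357,-0.84,0],[-1,0,-0.357,-0.84,0]]
  ]
}}

```text
t: 31.22
tool_pos: [0.4218, -0.3611, 0.0731]
orientation: [-3.14, -0.073, -0.0]
force: [0.3, 0.4, 0.8]
opening: 0.0929
gripper_force: 0.0
```

```bash
python3 it.py
```

```text
t 31.2 pos [ 0.4218 -0.3611  0.0731] yaw -87.3 F [0.3 0.4 0.8] open 0.0929 gf 0.0 q [-0.8   0.11  1.75  0.    1.28  0.72]
px [179. 275.] ztop 0.0256 c (420.5,-361.5) size 99 x 54 long axis 2.6
px [281. 340.] ztop 0.0246 c (700.2,-186.0) size 78 x 78 long axis -25.3
```

Request:
{"name": "send_rows", "arguments": {
  "plan": [
    [[-1,0,0,-0.15,0],[-1,0,0,-0.28,0],[-1,0,0,-0.36,0],[-1,0,0,-0.41,0],[-1,0,0,-0.41,0],[-1,0,0,-0.41,0]]
  ]
}}

```text
t: 31.77
tool_pos: [0.4221, -0.3628, -0.0079]
orientation: [3.139, 0.07, 0.003]
force: [0.4, -0.5, 0.3]
opening: 0.0928
gripper_force: 0.0
```

Request:
{"name": "send_rows", "arguments": {
  "plan": [
    [[1,0,0,0,0],[1,0,0,0,0],[1,0,0,0,0],[1,0,0,0,0],[1,0,0,0,0],[1,0,0,0,0],[1,0,0,0,0],[1,0,0,0.1,0],[1,0,0,0.3,0],[1,0,0,0.5,0],[1,0,0,0.7,0],[1,0,0,0.9,0],[1,0,0,1,0],[1,0,0,1,0]]
  ]
}}

```text
t: 32.93
tool_pos: [0.4233, -0.3642, 0.197]
orientation: [3.133, 0.07, 0.011]
force: [0.6, -0.6, -1.2]
opening: 0.0534
gripper_force: 35.0
```

Request:
{"name": "send_rows", "arguments": {
  "plan": [
    [[1,0,0.05,0.1,0.1],[1,0.1,0.15,0.2,0.2],[1,0.2,0.25,0.2,0.3],[1,0.3,0.35,0.2,0.4],[1,0.4,0.45,0.2,0.5],[1,0.5,0.6,0.2,0.6],[1,0.6,0.75,0.2,0.7],[1,0.65,0.9,0.2,0.8],[1,0.65,0.9,0.2,0.9],[1,0.65,0.9,0.2,1],[1,0.65,0.9,0.2,1]]
  ]
}}

```text
t: 33.85
tool_pos: [0.5504, -0.1805, 0.228]
orientation: [-2.678, -1.638, 0.003]
force: [0.3, 0.1, -2.5]
opening: 0.0537
gripper_force: 35.0
```

Request:
{"name": "send_rows", "arguments": {
  "plan": [
    [[1,0.1,0.1,0,0.1],[1,0.2,0.25,0,0.2],[1,0.3,0.4,0,0.3],[1,0.4,0.55,0,0.4],[1,0.518,0.7,0,0.483],[1,0.518,0.85,0,0.483],[1,0.518,0.908,0,0.483],[1,0.518,0.908,0,0.483],[1,0.518,0.908,0,0.483],[1,0.518,0.908,0,0.483]]
  ]
}}

```text
t: 34.68
tool_pos: [0.6541, -0.0016, 0.2297]
orientation: [-2.195, -2.248, 0.002]
force: [0.7, -0.3, -1.2]
opening: 0.0536
gripper_force: 35.0
```

```bash
python3 hop.py; python3 it.py
```

```text
t 34.7 pos [ 0.6541 -0.0016  0.2297] yaw 1.4 F [ 0.7 -0.3 -1.2] open 0.0536 gf 35.0 q [-0.08  0.27  1.29 -0.    1.59 -0.1 ]
walls [610.1  55.8] 1.6
in hopper px [413. 253.] 1547 ztop 0.137 [616. 171.] [179.   6.] 2
in hopper px [368. 247.] 1446 ztop 0.129 [583.  55.] [ 59. 203.] 13
t 34.7 pos [ 0.6542 -0.0019  0.23  ] yaw 1.4 F [-0.  -0.3 -2.3] open 0.0538 gf 35.0 q [-0.08  0.27  1.29 -0.    1.59 -0.1 ]
px [281. 340.] ztop 0.0246 c (700.7,-186.4) size 79 x 78 long axis 63.8
```

```bash
python3 - <<'E'
from st import *
im,d,K,E,c=cam("scene");W=cloud(d,K,E);X,Y,Z=np.moveaxis(W,-1,0)
g=(Z>.118)&(Z<.138)&(X>.53)&(X<.715)&(Y>-.06)&(Y<.165)
P=W[g];H,xe,ye=np.histogram2d(P[:,0],P[:,1],bins=[np.arange(.53,.72,.01),np.arange(-.06,.17,.01)])
for i in range(H.shape[0]): print("%.2f"%xe[i],"".join("#" if v>4 else "." for v in H[i]))
E
```

```text
0.53 ......................
0.54 ......................
0.55 ...........##########.
0.56 ...........##########.
0.57 ...##################.
0.58 .#####################
0.59 ..###################.
0.60 ..##########..........
0.61 ..##########..........
0.62 ..##..................
0.63 ............##########
0.64 ............##########
0.65 ............##########
0.66 ............##########
0.67 ............##########
0.68 ............##########
0.69 ......................
0.70 #.....................
```

Brick_b inside the hopper has been nudged about 2 cm forward, which is the announced disturbance. I'll set this converter down a little further forward to clear it.

Request:
{"name": "send_rows", "arguments": {
  "plan": [
    [[1,0.09,0,0,0],[1,0.09,0,-0.15,0],[1,0.09,0,-0.3,0],[1,0.09,0,-0.45,0],[1,0.09,0,-0.6,0],[1,0.09,0,-0.68,0],[1,0.09,0,-0.68,0],[1,0.09,0,-0.68,0],[-0.25,0.09,0,-0.68,0],[-0.25,0.09,0,-0.68,0],[-0.25,0.09,0,-0.68,0],[-0.25,0.09,0,-0.68,0],[-0.25,0.09,0,-0.45,0],[-0.25,0.09,0,-0.25,0],[-0.25,0.09,0,-0.05,0],[-0.25,0.09,0,0.05,0],[-0.25,0.09,0,0.05,0]]
  ]
}}

```text
t: 36.25
tool_pos: [0.676, -0.0003, 0.2495]
orientation: [2.185, 2.244, 0.013]
force: [0.7, 0.3, 1.1]
opening: 0.0581
gripper_force: 0.0
```

```bash
python3 - <<'E'
from st import *
st()
im,d,K,E,c=cam("scene");W=cloud(d,K,E);X,Y,Z=np.moveaxis(W,-1,0)
g=(Z>.115)&(Z<.138)&(X>.53)&(X<.75)&(Y>-.06)&(Y<.165)
P=W[g];H,xe,ye=np.histogram2d(P[:,0],P[:,1],bins=[np.arange(.53,.76,.01),np.arange(-.06,.17,.01)])
for i in range(H.shape[0]): print("%.2f"%xe[i],"".join("#" if v>4 else "." for v in H[i]))
E
```

```text
t 36.2 pos [ 6.760e-01 -3.000e-04  2.495e-01] yaw 1.5 F [0.7 0.3 1.1] open 0.0581 gf 0.0 q [-0.08  0.31  1.2  -0.    1.62 -0.1 ]
0.53 ......................
0.54 ......................
0.55 ...........##########.
0.56 ...........##########.
0.57 ...##################.
0.58 .#####################
0.59 .####################.
0.60 ..##########..........
0.61 ..##########..........
0.62 ..###..............#..
0.63 ............##########
0.64 ..########..##########
0.65 ..########..##########
0.66 ..########..##########
0.67 ..########..##########
0.68 .#########..##########
0.69 .##########...........
0.70 ###.#.................
0.71 #.....................
0.72 ......................
0.73 ......................
0.74 ......................
```

Request:
{"name": "send_rows", "arguments": {
  "plan": [
    [[0.2,-0.2,0.05,0,0],[0.2,-0.4,0.1,0,0],[0.2,-0.6,0.2,0,0],[0.2,-0.8,0.265,0,0],[0.2,-1,0.265,0,0],[0.2,-1,0.265,0,0],[0.2,-1,0.265,0,0]]
  ]
}}

```text
t: 36.88
tool_pos: [0.4699, 0.0533, 0.2386]
orientation: [-2.19, -2.251, 0.002]
force: [0.5, 0.1, 0.5]
opening: 0.0374
gripper_force: 0.0
```

Request:
{"name": "send_rows", "arguments": {
  "plan": [
    [[0.2,-0.057,0,0,0],[0.2,-0.057,0,0,0],[0.2,-0.057,0,0,0]]
  ]
}}

```text
t: 37.13
tool_pos: [0.4619, 0.0527, 0.2398]
orientation: [-2.192, -2.25, 0.0]
force: [1.4, 0.1, 0.6]
opening: 0.0367
gripper_force: 0.0
```

```bash
python3 - <<'E'
from st import *
st()
im,d,K,E,c=cam("wrist");W=cloud(d,K,E);X,Y,Z=np.moveaxis(W,-1,0)
for a in(.02,.05,.08,.09,.1):
    P=W[(Z>.136)&(Z<.15)&(X>.43)&(X<.49)&(abs(Y-a)<.01)]
    if len(P):print(a,len(P),P[:,0].min().round(4),P[:,0].max().round(4),P[:,2].max().round(4))
P=W[(Z>.130)&(Z<.15)&(X>.45)&(X<.47)&(Y>-.1)];print(P[:,1].min(),P[:,1].max())
import hop;hop.hop()
E
```

```text
t 37.1 pos [0.4619 0.0527 0.2398] yaw 1.5 F [1.4 0.1 0.6] open 0.0367 gf 0.0 q [ 0.   -0.25  1.79 -0.    1.6  -0.02]
0.02 601 0.4537 0.4696 0.1442
0.05 651 0.4531 0.4686 0.1441
0.08 697 0.4519 0.4678 0.1443
0.09 723 0.4518 0.4678 0.1443
0.1 807 0.4516 0.49 0.1443
-0.011743498635625266 0.1189843065083295
walls [611.2  55.8] 1.1
in hopper px [392. 250.] 2980 ztop 0.130 [620.  66.] [182. 217.] 2
in hopper px [361. 277.] 847 ztop 0.125 [674.  -5.] [59. 95.] 3
```

Request:
{"name": "send_rows", "arguments": {
  "plan": [
    [[0.2,0,0,-0.15,0],[0.2,0,0,-0.3,0],[0.2,0,0,-0.45,0],[0.2,0,0,-0.58,0],[0.2,0,0,-0.65,0],[0.2,0,0,-0.695,0],[0.2,0,0,-0.695,0],[0.2,0,0,-0.695,0],[1,0,0,-0.695,0],[1,0,0,-0.695,0],[1,0,0,-0.695,0],[1,0,0,-0.695,0],[1,0,0,-0.695,0],[1,0,0,-0.695,0]]
  ],
  "force": 30
}}

```text
t: 38.4
tool_pos: [0.4609, 0.0528, 0.1021]
orientation: [-2.192, -2.251, 0.0]
force: [-5.3, -0.3, 5.5]
opening: 0.0153
gripper_force: 30.0
```

Request:
{"name": "send_rows", "arguments": {
  "plan": [
    [[1,0,0.02,0,0],[1,-0.001,0.06,0,0],[1,-0.003,0.11,0,0],[1,-0.004,0.17,0,0],[1,-0.006,0.23,0,0],[1,-0.008,0.29,0,0],[1,-0.009,0.35,0,0],[1,-0.011,0.41,0,0],[1,-0.012,0.47,0,0],[1,-0.014,0.53,0,0],[1,-0.016,0.59,0,0],[1,-0.017,0.65,0,0],[1,-0.019,0.7,0,0],[1,-0.02,0.73,0,0],[1,-0.02,0.75,0,0],[1,-0.02,0.75,0,0],[1,-0.02,0.75,0,0]]
  ]
}}

```text
t: 39.82
tool_pos: [0.4569, 0.2037, 0.1021]
orientation: [-2.19, -2.251, -0.001]
force: [-5.1, 3.1, 4.8]
opening: 0.0149
gripper_force: 30.0
```

Request:
{"name": "send_rows", "arguments": {
  "plan": [
    [[1,-0.001,0.04,0,0],[1,-0.002,0.09,0,0],[1,-0.004,0.15,0,0],[1,-0.005,0.21,0,0],[1,-0.007,0.26,0,0],[1,-0.008,0.3,0,0],[1,-0.008,0.31,0,0],[1,-0.008,0.31,0,0],[1,-0.008,0.31,0,0]]
  ]
}}

```text
t: 40.57
tool_pos: [0.4552, 0.2658, 0.1021]
orientation: [-2.19, -2.251, -0.001]
force: [-5.1, 2.9, 4.7]
opening: 0.0151
gripper_force: 30.0
```

Request:
{"name": "send_rows", "arguments": {
  "plan": [
    [[1,0,0.015,0,0],[1,-0.001,0.03,0,0],[1,-0.001,0.03,0,0],[1,-0.001,0.03,0,0]]
  ]
}}

```text
t: 40.9
tool_pos: [0.455, 0.2711, 0.1021]
orientation: [-2.191, -2.251, 0.0]
force: [-4.7, -1.0, 6.1]
opening: 0.015
gripper_force: 30.0
```

Request:
{"name": "send_rows", "arguments": {
  "plan": [
    [[1,0,0.015,0,0],[1,0,0.015,0,0],[1,0,0.015,0,0]]
  ]
}}

```text
t: 41.15
tool_pos: [0.455, 0.2728, 0.1021]
orientation: [2.191, 2.25, -0.003]
force: [-5.2, -7.2, 9.1]
opening: 0.015
gripper_force: 30.0
```

Request:
{"name": "send_rows", "arguments": {
  "plan": [
    [[1,0,0.008,0,0],[1,0,0.008,0,0],[1,0,0.008,0,0]]
  ]
}}

```text
t: 41.4
tool_pos: [0.455, 0.2729, 0.102]
orientation: [2.191, 2.249, -0.006]
force: [-8.1, -14.8, 11.3]
opening: 0.0153
gripper_force: 30.0
```

```bash
python3 - <<'E'
from st import *
st()
im,d,K,E,c=cam("scene");cv2.imwrite("pics/far.png",im[120:420,280:640]);W=cloud(d,K,E);X,Y,Z=np.moveaxis(W,-1,0)
T=W[(Z>.154)&(Z<.166)&(X>.47)&(X<.76)&(Y>.0)&(Y<.5)];print("walls",cv2.minAreaRect((T[:,:2]*1000).astype(np.float32)))
# handle arc targets
r=np.hypot(.244,.035);a0=np.arctan2(.035,.244)
for t in(0,5,10,20,30,40,45,50,55,60):
    a=a0+np.radians(t);dx=r*(np.cos(a0)-np.cos(a));dz=r*(np.sin(a)-np.sin(a0))
    print(t,"dx,dy,dz/0.2:",np.round([dx*.99966/.2,dx*.0262/.2,dz/.2],3))
E
```

```text
t 41.4 pos [0.455  0.2729 0.102 ] yaw 1.5 F [ -8.1 -14.8  11.3] open 0.0153 gf 30.0 q [ 0.45  0.02  1.79 -0.    1.33  0.42]
walls ((587.6459350585938, 275.39141845703125), (233.3925018310547, 253.5965118408203), 1.6736092567443848)
0 dx,dy,dz/0.2: [0. 0. 0.]
5 dx,dy,dz/0.2: [0.02  0.001 0.106]
10 dx,dy,dz/0.2: [0.049 0.001 0.209]
20 dx,dy,dz/0.2: [0.133 0.003 0.407]
30 dx,dy,dz/0.2: [0.251 0.007 0.587]
40 dx,dy,dz/0.2: [0.398 0.01  0.743]
45 dx,dy,dz/0.2: [0.481 0.013 0.811]
50 dx,dy,dz/0.2: [0.57  0.015 0.872]
55 dx,dy,dz/0.2: [0.663 0.017 0.925]
60 dx,dy,dz/0.2: [0.761 0.02  0.969]
```

View pics/far.png

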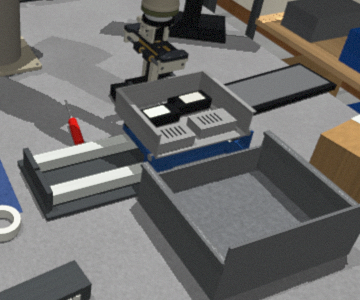

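The far-stop crop shows the hopper beside the crate with all four items still in it (bricks at (160,112) and (192,100), converters at (175,137) and (212,122)). Now I tip it.

Request:
{"name": "send_rows", "arguments": {
  "plan": [
    [[1,0,-0.004,0,0],[1,0.011,-0.004,0.064,0],[1,0.025,-0.004,0.127,0],[1,0.043,-0.003,0.189,0],[1,0.064,-0.003,0.25,0],[1,0.088,-0.003,0.31,0],[1,0.115,-0.002,0.368,0],[1,0.143,-0.002,0.426,0],[1,0.176,0,0.481,0],[1,0.213,0.001,0.535,0],[1,0.251,0.002,0.587,0],[1,0.251,0.002,0.587,0]]
  ],
  "force": 40
}}

```text
t: 42.45
tool_pos: [0.5026, 0.2742, 0.2198]
orientation: [-2.19, -2.249, 0.013]
force: [-20.0, -11.8, 12.5]
opening: 0.0148
gripper_force: 40.0
```

```bash
cat > ang.py <<'E'
from st import *
s=st();x,y,z=s["tool_pos"]
r=np.hypot(.244,.035);a0=np.arctan2(.035,.244)
hx,hz=.455+.244,.1020-.035
print("angle by TCP %.1f radius %.4f (%.4f)"%(np.degrees(np.arctan2(z-hz,hx-x)-a0),np.hypot(z-hz,hx-x),r))
im,d,K,E,c=cam("scene");W=cloud(d,K,E);X,Y,Z=np.moveaxis(W,-1,0)
# left/right side wall inner surface / floor: fit plane to points near hopper floor
m=(X>.5)&(X<.72)&(Y>.19)&(Y<.36)&(Z>.1)&(Z<.4)
P=W[m];
best=None;rng=np.random.default_rng(0)
for _ in range(400):
    p=P[rng.integers(len(P),size=3)];n=np.cross(p[1]-p[0],p[2]-p[0]);l=np.linalg.norm(n)
    if l<1e-7: continue
    n/=l
    if abs(n[1])>.2: continue
    k=(abs((P-p[0])@n)<.003)
    if best is None or k.sum()>best[0]: best=(k.sum(),n*np.sign(n[2]))
print(len(P),best,"tilt or wall %.1f"%np.degrees(np.arctan2(best[1][0],best[1][2])))
E
python3 ang.py
```

```text
t 42.5 pos [0.5026 0.2742 0.2198] yaw 1.5 F [-20.  -11.8  12.5] open 0.0148 gf 40.0 q [ 0.41  0.06  1.54 -0.    1.56  0.38]
angle by TCP 29.7 radius 0.2489 (0.2465)
8257 (np.int64(2394), array([0.52050471, 0.01185198, 0.85377654])) tilt or wall 31.4
```

Request:
{"name": "send_rows", "arguments": {
  "plan": [
    [[1,0.042,0.001,0.049,0],[1,0.086,0.002,0.095,0],[1,0.132,0.003,0.14,0],[1,0.18,0.004,0.183,0],[1,0.23,0.005,0.224,0],[1,0.283,0.006,0.261,0],[1,0.337,0.008,0.296,0],[1,0.393,0.01,0.327,0],[1,0.451,0.011,0.356,0],[1,0.5,0.012,0.379,0],[1,0.5,0.012,0.379,0]]
  ]
}}

```text
t: 43.42
tool_pos: [0.6062, 0.2778, 0.2993]
orientation: [2.191, 2.249, 0.004]
force: [-8.0, -6.5, 16.8]
opening: 0.0149
gripper_force: 40.0
```

```bash
python3 ang.py
```

```text
t 43.4 pos [0.6062 0.2778 0.2993] yaw 1.5 F [-8.  -6.5 16.8] open 0.0149 gf 40.0 q [ 0.35  0.29  1.13 -0.    1.71  0.33]
angle by TCP 60.1 radius 0.2502 (0.2465)
6926 (np.int64(4775), array([0.86434107, 0.02114422, 0.50246138])) tilt or wall 59.8
```

Both readings agree on 60°, so I'll hold there for over 2 s.

Request:
{"name": "send_rows", "arguments": {
  "plan": [
    [[1,0,0,0,0],[1,0,0,0,0],[1,0,0,0,0],[1,0,0,0,0],[1,0,0,0,0],[1,0,0,0,0],[1,0,0,0,0],[1,0,0,0,0],[1,0,0,0,0],[1,0,0,0,0],[1,0,0,0,0],[1,0,0,0,0],[1,0,0,0,0],[1,0,0,0,0],[1,0,0,0,0],[1,0,0,0,0],[1,0,0,0,0],[1,0,0,0,0],[1,0,0,0,0],[1,0,0,0,0]]
  ]
}}

```text
t: 45.13
tool_pos: [0.6062, 0.2778, 0.2994]
orientation: [2.19, 2.248, 0.007]
force: [-4.8, -4.9, 14.9]
opening: 0.0149
gripper_force: 40.0
```

Request:
{"name": "send_rows", "arguments": {
  "plan": [
    [[1,0,0,0,0],[1,0,0,0,0],[1,0,0,0,0],[1,0,0,0,0],[1,0,0,0,0],[1,0,0,0,0],[1,0,0,0,0],[1,0,0,0,0],[1,0,0,0,0],[1,0,0,0,0]]
  ]
}}

```text
t: 45.97
tool_pos: [0.6062, 0.2778, 0.2993]
orientation: [2.19, 2.248, 0.007]
force: [-5.4, -5.3, 15.5]
opening: 0.0149
gripper_force: 40.0
```

```bash
python3 ang.py; python3 - <<'E'
from h import *
cv2.imwrite("pics/tip.png",cam("scene")[0][100:460,280:640])
E
```

```text
t 46.0 pos [0.6062 0.2778 0.2993] yaw 1.5 F [-5.4 -5.3 15.5] open 0.0149 gf 40.0 q [ 0.35  0.29  1.13 -0.    1.71  0.33]
angle by TCP 60.1 radius 0.2502 (0.2465)
6917 (np.int64(4754), array([0.86214305, 0.02026303, 0.50625959])) tilt or wall 59.6
```

View pics/tip.png

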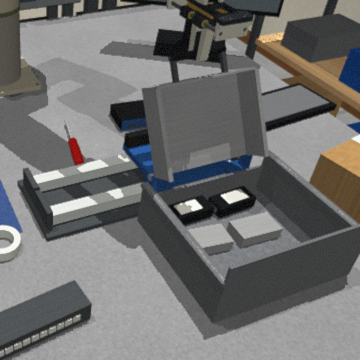

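The tip view shows the hopper empty and all four items on the crate floor: bricks at (190,208) and (232,200), converters at (212,237) and (255,230). Lowering along the same arc.

Request:
{"name": "send_rows", "arguments": {
  "plan": [
    [[1,-0.049,-0.001,-0.023,0],[1,-0.107,-0.002,-0.052,0],[1,-0.163,-0.004,-0.083,0],[1,-0.217,-0.006,-0.118,0],[1,-0.27,-0.007,-0.155,0],[1,-0.32,-0.008,-0.196,0],[1,-0.368,-0.009,-0.239,0],[1,-0.414,-0.01,-0.284,0],[1,-0.458,-0.011,-0.33,0],[1,-0.5,-0.012,-0.379,0],[1,-0.5,-0.012,-0.379,0]]
  ]
}}

```text
t: 46.98
tool_pos: [0.5042, 0.2754, 0.2184]
orientation: [-2.191, -2.251, 0.002]
force: [-5.2, -3.7, -4.6]
opening: 0.0151
gripper_force: 40.0
```

Request:
{"name": "send_rows", "arguments": {
  "plan": [
    [[1,-0.038,-0.001,-0.052,0],[1,-0.075,-0.002,-0.106,0],[1,-0.108,-0.003,-0.161,0],[1,-0.136,-0.004,-0.219,0],[1,-0.163,-0.005,-0.277,0],[1,-0.187,-0.005,-0.337,0],[1,-0.208,-0.006,-0.398,0],[1,-0.226,-0.006,-0.46,0],[1,-0.24,-0.007,-0.523,0],[1,-0.249,-0.007,-0.565,0],[1,-0.251,-0.007,-0.58,0],[1,-0.251,-0.007,-0.587,0],[1,-0.251,-0.007,-0.587,0],[1,-0.251,-0.007,-0.587,0]]
  ]
}}

```text
t: 48.15
tool_pos: [0.4553, 0.2741, 0.1013]
orientation: [2.192, 2.251, -0.001]
force: [-2.1, -4.9, -0.8]
opening: 0.0145
gripper_force: 40.0
```

```bash
python3 ang.py
```

```text
t 48.1 pos [0.4553 0.2741 0.1013] yaw 1.5 F [-2.1 -4.9 -0.8] open 0.0145 gf 40.0 q [ 0.45  0.02  1.8  -0.    1.33  0.42]
angle by TCP -0.1 radius 0.2461 (0.2465)
2710 (np.int64(1158), array([0.99881383, 0.00915256, 0.04782422])) tilt or wall 87.3
```

Request:
{"name": "send_rows", "arguments": {
  "plan": [
    [[1,0,0,-0.008,0],[1,0,0,-0.008,0],[1,0,-0.02,0,0],[1,0.002,-0.08,0,0],[1,0.004,-0.15,0,0],[1,0.006,-0.22,0,0],[1,0.008,-0.29,0,0],[1,0.01,-0.36,0,0],[1,0.012,-0.43,0,0],[1,0.014,-0.5,0,0],[1,0.015,-0.57,0,0],[1,0.017,-0.64,0,0],[1,0.019,-0.71,0,0],[1,0.021,-0.78,0,0],[1,0.023,-0.85,0,0],[1,0.025,-0.92,0,0],[1,0.027,-0.97,0,0],[1,0.027,-1,0,0],[1,0.027,-1,0,0],[1,0.027,-1,0,0]]
  ]
}}

```text
t: 49.87
tool_pos: [0.4609, 0.0736, 0.1016]
orientation: [2.192, 2.249, -0.001]
force: [-3.5, -4.7, 1.8]
opening: 0.0148
gripper_force: 40.0
```

Request:
{"name": "send_rows", "arguments": {
  "plan": [
    [[1,0.001,-0.03,0,0],[1,0.002,-0.06,0,0],[1,0.003,-0.09,0,0],[1,0.003,-0.1,0,0],[1,0.003,-0.1,0,0],[1,0.003,-0.1,0,0]]
  ]
}}

```text
t: 50.37
tool_pos: [0.4613, 0.0547, 0.1014]
orientation: [2.192, 2.251, -0.0]
force: [-4.1, 1.2, 1.7]
opening: 0.0149
gripper_force: 40.0
```

Request:
{"name": "send_rows", "arguments": {
  "plan": [
    [[1,0,-0.01,0,0],[1,0,-0.02,0,0],[1,0,-0.02,0,0],[1,0,-0.02,0,0]]
  ]
}}

```text
t: 50.7
tool_pos: [0.4614, 0.0541, 0.1013]
orientation: [-2.188, -2.249, -0.007]
force: [-5.2, 17.5, 2.1]
opening: 0.0145
gripper_force: 40.0
```

Request:
{"name": "send_rows", "arguments": {
  "plan": [
    [[1,0,-0.008,0,0],[1,0,-0.008,0,0],[1,0,-0.008,0,0],[1,0,-0.008,0,0]]
  ]
}}

```text
t: 51.03
tool_pos: [0.4614, 0.054, 0.1013]
orientation: [-2.186, -2.249, -0.01]
force: [-2.3, 25.7, 1.9]
opening: 0.0148
gripper_force: 40.0
```

Against the home stop. I'll release and back away upwards.

Request:
{"name": "send_rows", "arguments": {
  "plan": [
    [[1,0,0.008,0,0],[1,0,0.008,0,0],[0.2,0,0.008,0,0],[0.2,0,0.008,0,0],[0.2,0,0.008,0,0],[0.2,0,0.008,0,0],[0.2,0,0.008,0.1,0],[0.2,0,0.008,0.25,0],[0.2,0,0.008,0.45,0],[0.2,0,0.008,0.65,0],[0.2,0,0.008,0.8,0],[0.2,0,-0.2,0.9,0],[0.2,0,-0.4,0.9,0],[0.2,0,-0.6,0.9,0],[0.2,0,-0.8,0.9,0],[0.2,0,-0.8,0.9,0],[0.2,0,-0.8,0.9,0]]
  ]
}}

```text
t: 52.45
tool_pos: [0.461, -0.1134, 0.2809]
orientation: [-2.197, -2.245, 0.001]
force: [0.7, 0.4, 0.8]
opening: 0.0369
gripper_force: 0.0
```

```bash
python3 hop.py; python3 - <<'E'
from h import *
im,d,K,E,c=cam("scene");cv2.imwrite("pics/end.png",im);W=cloud(d,K,E);X,Y,Z=np.moveaxis(W,-1,0)
P=W[(abs(Z-.1)<.01)&(X>.54)&(X<.69)&(Y>-.04)&(Y<.15)];n=np.linalg.lstsq(np.c_[P[:,:2],np.ones(len(P))],P[:,2],rcond=None)[0];print("floor slope deg",np.degrees(n[:2]),"z",P[:,2].mean())
E
```

```text
t 52.5 pos [ 0.461  -0.1134  0.2809] yaw 1.2 F [0.7 0.4 0.8] open 0.0369 gf 0.0 q [-0.35 -0.23  1.7  -0.    1.67 -0.37]
walls [610.3  55.8] 1.4
in hopper px [424. 243.] 659 ztop 0.144 [617. 172.] [183.   7.] 1
floor slope deg [-0.62645859 -0.03555649] z 0.0991138814857107
```

View pics/end.png

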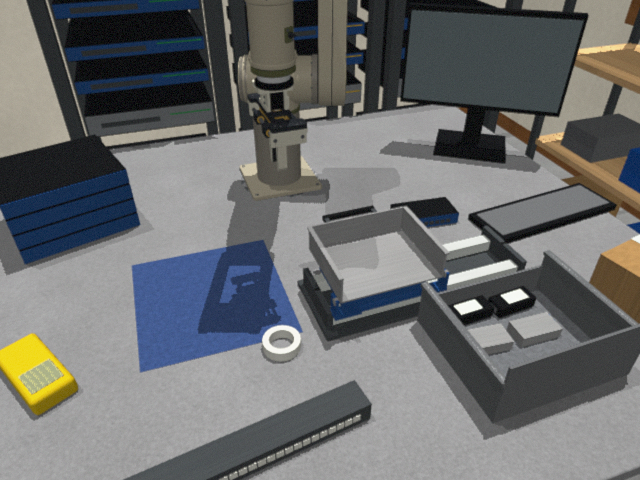

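The final view shows an empty mat, the hopper level and home at (375,250), and all four items in the crate near (500,315).

```bash
python3 -c "from plant import order; print(order.close_job())"
```

```text
the job is handed in; nothing more can be done
None
```

All four items (two bricks, two converters) are in the crate, the empty hopper is level and released against the right-hand stop, and I handed the job in about 52 s into the 210 s limit; no verdict came back.

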